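# Unclip the milk chiller's filter cover and lay it in the soak pan

## Robot

A 7-joint arm with a two-finger parallel gripper is mounted at the origin on the work surface. World frame = base frame: x ahead of the robot, y to its left, z up, the work surface at z = 0. Lengths are in m, angles in rad, forces in N, time in s.
With the tool pointing down it reaches from about 0.425 to 0.875 m from the base axis. Payload 8.4 kg.
Tool frame: the origin (TCP) lies on the centre line of the jaws, within the pads' length; the fingertips stand arm.nose_length ahead of it and the grasp point (between the pads) is the TCP (arm.nose_length is the distance from the TCP to the fingertips, in m); z points along the fingers, y is the direction in which the jaws open and shut (so a half turn about z gives the same grasp; the last joint's range is limited). The gripper opens to 85 mm and grips with 20 to 120 N. Pads are 22 mm wide; open, the fingers measure 114 mm over their backs; the gripper's body (76 mm by 85 mm) begins 54 mm behind the grasp point. The pads swing forward as they close: fully open they stand 13 mm farther back than shut.
Start: joints at [1.134, 0.333, 0.04, 1.465, -0.013, 1.343, -0.059], TCP at [0.215, -0.613, 0.25] pointing down, gripper open.
Joint ranges: [-2.58, 2.58], [-0.38, 2.09], [-1.3, 1.39], [0.25, 2.4], [-1.5, 4.64], [0.08, 2.09], [-2.65, 2.65]. Speed limits (rad/s): [2.22, 2.22, 2.79, 2.79, 3.14, 3.14, 3.14].

## Interface

Orientations are given as a unit quaternion [w, x, y, z].
In Python, from bench import arm gives the robot as it stands.
- The arm moves only by the tool servo_tool, never from a script. Its argument "series" is a list of rows, each a list of 2 entries, a list of its own where there are three numbers: the shift along the tool's x, y, z in cm, then the turn, a rotation vector about the tool's x, y, z in rad. A call has 1 to 20 rows; each row is the pose to reach, as a shift and turn from the pose commanded when the call began, along the tool's axes at that moment; what a row does not reach only later rows make up. A row lasts 1/12 s, in which the tool goes at most 41.7 mm and 7.16 degrees, less where a joint would pass 70% of its speed; a pose out of reach is approached as far as the arm can. A call with a gripper value outside its range is refused whole. "fingers" is the finger opening in cm, from 0 to 8.54, set as the call begins (left out, the last holds). The fingers move at their own pace and stop on an object; "squeeze" is the grip in N (left out, the last holds). Time passes only in rows, so rows that repeat a pose let the fingers close. It gives the time, the measured TCP pose, the force and the opening at its end, in the units of the state.
- arm.observe(): the state, without advancing time (a new reading comes with each control period).
- arm.capture(name): name is "scene" or "top" or "wrist"; returns the picture (480x640x3 uint8, red, green, blue); there is no depth.
- arm.get_calibration(name): a dict with "mtx" (3x3 intrinsics, pixels), "R" (3x3) and "t" (3): a world point X has camera coordinates R X + t. Camera axes: x right, y down, z forward; pixel columns grow to the right and rows downward; lengths in m; the calibration is good to about 2 mm. The wrist camera is an equidistant fisheye: a pixel r from the principal point sees the ray r / f radians off the axis. A picture is of the moment at which its call begins: read the wrist's pose just before it. get_calibration takes no time and is no camera call; for the wrist camera it gives the pose at the moment of the call.
- arm.sign_off(): hands the job in, once; it reports no verdict.
The state is a dict: "time_s": time; "joint_positions": joint angles; "qd": joint speeds; "tau": joint torques, N m; "tool_pos": TCP position; "ee_rot": TCP orientation; "ft_force": force on the tool from outside, world axes, zero at the start; "moment": the same for the moment, N m; "gripper_width": opening from 0.0 (shut) to 1.0 (fully open).
Only numpy, scipy, OpenCV 4.12 (cv2) and the standard library are available. Lean on these libraries where they do the work, as an engineer would, in place of code of your own. Each camera call takes 0.05 s, during which the arm holds its last target.

## Task

Take the fan's filter cover off the milk chiller for cleaning: squeeze its release tab in towards the finger rib, swing that end up well past 30 degrees with the tongues at the other end still under the frame's lip, then draw it out without wrenching and lay it flat on the clear worktop between chiller and pan, and let go. The steel pan is too snug for fingers beyond the tab end, so take the cover again across its long sides and lay it, not drop it, flat on the bottom of the pan, louvres up. Leave the jug, the cup and the tamper as they stand.

Things in the scene. Friction and masses are not known exactly. Their poses are not given: they have to be found in the camera images.
- cover_mid (a point): Louvred grey plastic filter cover, 80 to 155 g, set flush in the right half of the milk chiller's deck (fixed steel cabinet 300 x 340 mm, 110 mm high). Centre of its plate, 122 x 64 x 10 mm: x -57 to 65 towards the tab end, y across, z out of the louvres. With tongues and hook it spans x -73 to 71.5 mm. Flat underside: on a worktop this point is 5 mm up. 2 mm of play in the frame.
- cover_tongues (a point): Pivot of the cover, 61 mm from cover_mid towards -x: two tongues (4 mm thick, 16 mm wide, 18 mm either side of the middle) lie 12 mm deep under the frame's lip. The cover swings up about this point's y axis, tab end rising; swung up, it comes free when drawn 15 mm along its own +x.
- frame_hinge (a point): Edge of the frame's lip over the tongues, fixed on the chiller; coincides with cover_tongues while the cover is in its frame. x points from the pivot to the tab end, z up. The deck is 5 mm above this point and clear for 60 mm beyond the tab.
- tab (a joint): Sprung release tab at the cover's +x end: travel inward (along the cover's -x) in m, 0 at rest, 0.0075 at its stop. It takes about 3 N to start and 12 N to hold fully in. Its hook reaches 4.5 mm under the frame's far lip; it is free from about 0.006 and springs out again when let go.
- tab_face (a point): Outer face of the tab, a stiff upright thumb plate 26 mm wide (y) and 7.5 mm thick that stands just over the deck's edge, from 1.5 to 16 mm above it; this point lies on the face, 8 mm above the deck and the cover's top face, 71.5 mm from cover_mid. Moves with the tab.
- rib (a point): Finger rib: fixed upright rib on the cover, parallel to the tab, 44 mm wide (y), 5 mm thick, 16 mm above the cover's top face. This point is its middle, 8 mm above the top face, 36 mm from cover_mid. Pinching tab and rib spans 38 mm (tab's outer face to the rib's face away from the tab), 30.5 mm with the tab fully in.
- pan_floor (a point): Empty shallow steel pan standing on the worktop to the right, fixed. This point is the centre of its inner floor, 2 mm above the worktop. Inside 156 mm (x) by 142 mm (y), walls upright, rim 40 mm above the worktop, 8 mm flange outside. The cover lies in it lengthways along x, either way round. Half-way between cover and pan the worktop is clear, 150 mm wide.
- jug_mid (a point): Bystander: steel milk jug, 95 mm high, 84 mm wide with a handle, standing on the chiller's deck left of the cover; centre point.
- cup_mid (a point): Bystander: white cup, 76 mm wide, 60 mm high, on the worktop beyond the work; centre point.
- tamper_mid (a point): Bystander: coffee tamper standing on its 58 mm steel base, 90 mm high, on the worktop beyond the work; centre point.
Not all that is in view belongs to the job. There is more than one size of the part that bears cover_mid; the job needs the smaller. Leave any brown look-alike of the part that bears pan_floor alone.

How it is judged:
By the outcome, as a careful person would: the job done as asked, in the order asked, and still so for the second after the job is handed in, with the robot touching nothing.
It also fails if it takes over 67 s, if anything falls off the work surface, if the arm or the gripper's body presses on something with over 40 N, if the wrist force passes 120 N, or if a joint passes its speed limit or range.

## Working session

There is one attempt and no reset: what is moved stays moved. The work goes in short steps, Python scripts to look and compute and a tool call to move; the robot and the scene stay as the last step left them, time stands still between calls to the robot, and variables do not carry over. Pictures are saved under pics/ and viewed, and the job is handed in when it is done.

Besides the shell and the picture viewer there is one more tool, called as name(argument=value, ...), one argument or row to a line, values as JSON. servo_tool: Moves the arm, as the interface text tells. Its arguments: {"type":"object","properties":{"series":{"type":"array"},"fingers":{"type":"number"},"squeeze":{"type":"number"}},"required":["series"]}

```bash
ls; mkdir -p pics
python3 - <<'E'
from bench import arm
import cv2
print(arm.observe(), arm.nose_length)
for n in ["scene","top","wrist"]:
    c=arm.get_calibration(n); print(n,c)
    cv2.imwrite(f"pics/{n}0.png",arm.capture(n)[:,:,::-1])
E
```

```text
pics
{'time_s': 0.0, 'joint_positions': array([ 1.13380733,  0.33391832,  0.03988149,  1.46624269, -0.01339648,
        1.34330016, -0.05853084]), 'qd': array([ 0.00077404,  0.000362  , -0.0004451 , -0.00069113,  0.00022829,
        0.00085887,  0.00037655]), 'tau': array([-1.34675978e-03, -6.58562922e+01,  1.36471342e+00, -4.05559909e+01,
        1.66368362e-02,  1.24850596e-02,  7.26174312e-05]), 'tool_pos': array([ 0.21524472, -0.61288961,  0.24943054]), 'ee_rot': array([-7.78135101e-04,  9.85775432e-01,  1.68065927e-01, -1.91112679e-04]), 'ft_force': array([-0.19231462,  0.34209614,  0.79984959]), 'moment': array([-0.00575809,  0.00643044, -0.04715314]), 'gripper_width': 1.0012337853127427} 0.019
scene {'mtx': array([[534.58982753,   0.        , 313.75503273],
       [  0.        , 534.58982753, 231.66246134],
       [  0.        ,   0.        ,   1.        ]]), 'R': array([[ 0.80778814,  0.58931002,  0.01385753],
       [ 0.40065366, -0.53164313, -0.74621192],
       [-0.4323829 ,  0.6083332 , -0.66556423]]), 't': array([-0.37150498, -0.12086713,  1.68153132])}
top {'mtx': array([[449.40038566,   0.        , 320.53269176],
       [  0.        , 449.40038566, 244.33839449],
       [  0.        ,   0.        ,   1.        ]]), 'R': array([[-0.00979889, -0.99991339, -0.00878555],
       [-0.98799083,  0.01103618, -0.1541179 ],
       [ 0.15420152,  0.00716986, -0.9880134 ]]), 't': array([-0.01512276,  0.50008605,  1.05516241])}
wrist {'mtx': array([[371.64829954,   0.        , 324.39517638],
       [  0.        , 371.64829954, 240.32851364],
       [  0.        ,   0.        ,   1.        ]]), 'R': array([[ 0.33039145, -0.94384247, -0.00169682],
       [-0.89186757, -0.31278502,  0.32670748],
       [-0.30889113, -0.10642801, -0.94512398]]), 't': array([-0.64977335, -0.04211403,  0.38085689])}
```

View pics/scene0.png

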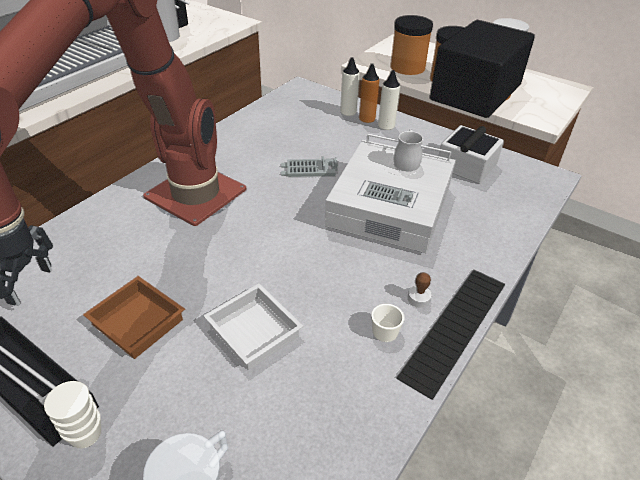

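View pics/top0.png

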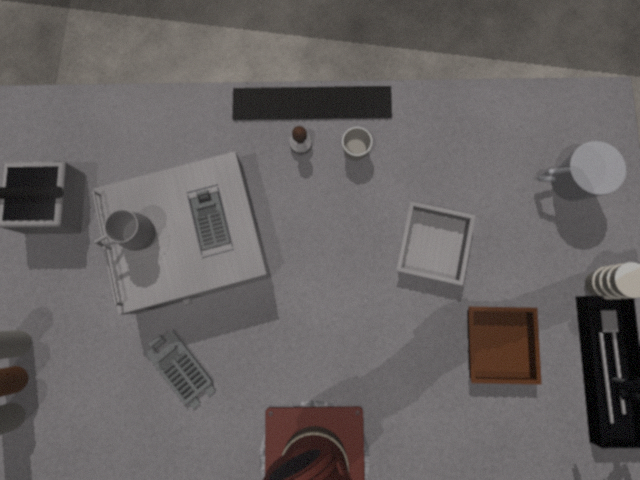

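View pics/wrist0.png

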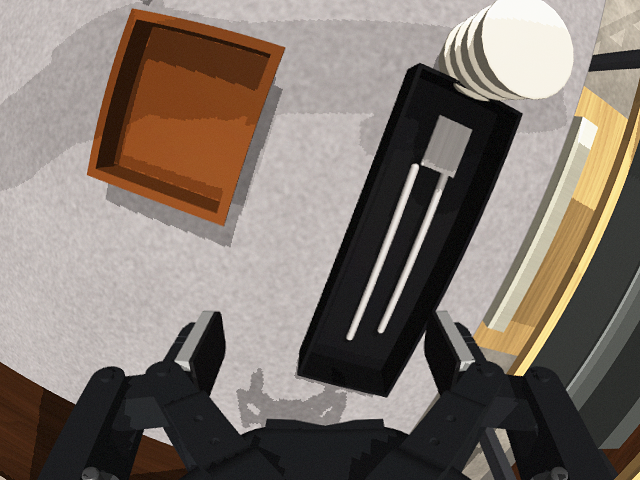

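Run:
```python
import cv2
t=cv2.imread("pics/top0.png"); s=cv2.imread("pics/scene0.png")
cv2.imwrite("pics/c1.png",cv2.resize(t[170:270,170:250],None,fx=6,fy=6,interpolation=cv2.INTER_CUBIC))
cv2.imwrite("pics/c2.png",cv2.resize(s[165:225,340:430],None,fx=8,fy=8,interpolation=cv2.INTER_CUBIC))
cv2.imwrite("pics/c3.png",cv2.resize(t[190:295,385:485],None,fx=5,fy=5,interpolation=cv2.INTER_CUBIC))
```

```text
(no output)
```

View pics/c1.png

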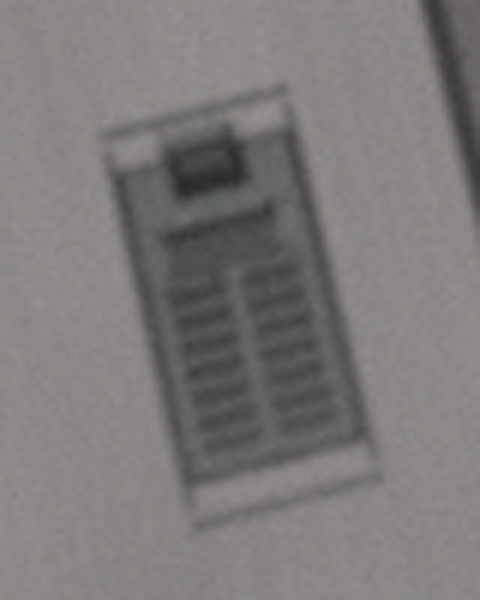

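View pics/c2.png

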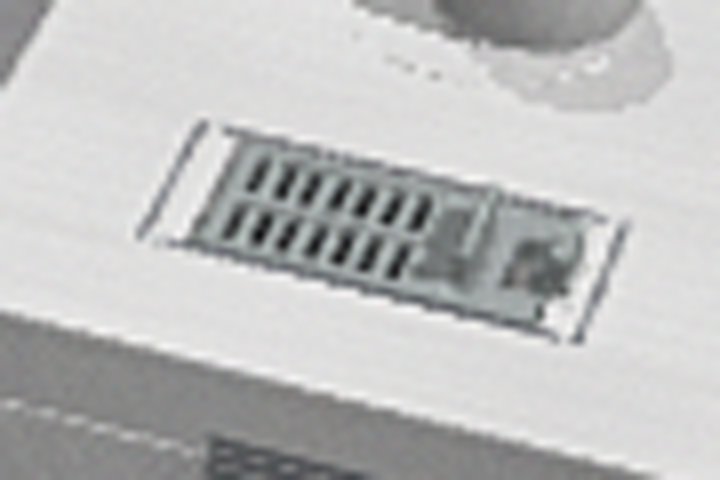

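View pics/c3.png

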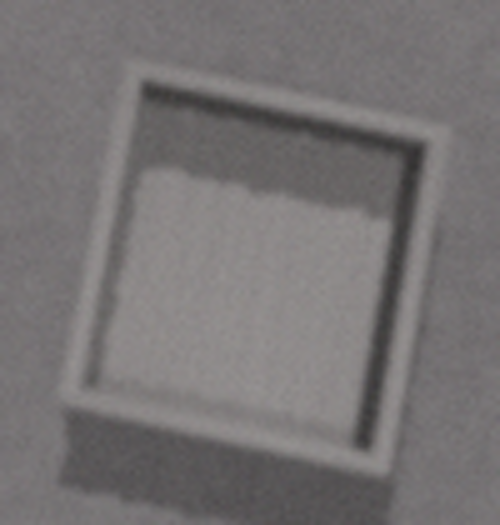

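```bash
cat > h.py <<'E'
import numpy as np, cv2
from scipy.spatial.transform import Rotation as R
from bench import arm
def pix2(name,px,z,cal=None):
    c=cal or arm.get_calibration(name); K=c["mtx"]; px=np.atleast_2d(np.array(px,float))
    if name=="wrist":
        d=(px-K[:2,2])/K[0,0]; r=np.linalg.norm(d,axis=1,keepdims=True)+1e-12
        v=np.hstack([d/r*np.sin(r),np.cos(r)])
    else: v=np.hstack([(px-K[:2,2])/[K[0,0],K[1,1]],np.ones((len(px),1))])
    o=-c["R"].T@c["t"]; w=v@c["R"]
    s=(z-o[2])/w[:,2]; return o+w*s[:,None]
def quat(): 
    q=arm.observe()["ee_rot"]; return R.from_quat([q[1],q[2],q[3],q[0]])
def proj(name,X,c=None):
    c=c or arm.get_calibration(name); K=c["mtx"]; p=np.atleast_2d(X)@c["R"].T+c["t"]
    if name=="wrist":
        rr=np.linalg.norm(p[:,:2],axis=1,keepdims=True); th=np.arctan2(rr,p[:,2:])
        return K[:2,2]+K[0,0]*th*p[:,:2]/(rr+1e-12)
    return K[:2,2]+K[0,0]*p[:,:2]/p[:,2:]
E
python3 - <<'E'
from h import *
np.set_printoptions(precision=4,suppress=True)
a=np.array([(115,172),(290,125),(362,440),(190,480)])/6+170
p=pix2("top",a,.11);print(p, p.mean(0),[np.linalg.norm(p[i]-p[i-1]) for i in range(4)])
s=np.array([(238,138),(605,215),(575,345),(195,245)])/8+[340,165]
p=pix2("scene",s[:],.11);print(p,p.mean(0),[np.linalg.norm(p[i]-p[i-1]) for i in range(4)])
f=np.array([(103,132),(285,87),(380,482),(195,527)])/6+170
p=pix2("top",f,.11);print("frame",p,p.mean(0),[np.linalg.norm(p[i]-p[i-1]) for i in range(4)])
# pan rim outer
r=np.array([(130,65),(450,128),(385,472),(65,402)])/5+[385,190]
p=pix2("top",r,.04);print("pan",p,p.mean(0),[np.linalg.norm(p[i]-p[i-1]) for i in range(4)])
p=pix2("top",[(172,330),(213,385),(192,406),(147,348)],.01);print("other",p,[np.linalg.norm(p[i]-p[i-1]) for i in range(4)])
print(pix2("top",[(300,145),(357,145)],.05))
E
```

```text
[[0.5992 0.2823 0.11  ]
 [0.6171 0.2151 0.11  ]
 [0.4934 0.1846 0.11  ]
 [0.4788 0.2496 0.11  ]] [0.5471 0.2329 0.11  ] [np.float64(0.124842595066476), np.float64(0.06955899234450669), np.float64(0.12744129259544232), np.float64(0.06661324433574894)]
[[0.4781 0.2485 0.11  ]
 [0.6066 0.2884 0.11  ]
 [0.6331 0.2168 0.11  ]
 [0.4992 0.1853 0.11  ]] [0.5542 0.2348 0.11  ] [np.float64(0.06660640512628006), np.float64(0.13453106530259457), np.float64(0.07632209268912715), np.float64(0.1374703230796318)]
frame [[0.6152 0.2876 0.11  ]
 [0.6323 0.2174 0.11  ]
 [0.4772 0.1774 0.11  ]
 [0.4608 0.2471 0.11  ]] [0.5464 0.2324 0.11  ] [np.float64(0.15962999328702113), np.float64(0.07217329463869507), np.float64(0.16022370760403856), np.float64(0.07161328426891064)]
pan [[ 0.6002 -0.2441  0.04  ]
 [ 0.5667 -0.3992  0.04  ]
 [ 0.399  -0.3577  0.04  ]
 [ 0.4342 -0.2061  0.04  ]] [ 0.5    -0.3018  0.04  ] [np.float64(0.17034114248346885), np.float64(0.15868078092969545), np.float64(0.1727669139642486), np.float64(0.15561331945668405)]
other [[0.2974 0.3434 0.01  ]
 [0.1674 0.2399 0.01  ]
 [0.1198 0.2885 0.01  ]
 [0.2552 0.4023 0.01  ]] [np.float64(0.07249189386417615), np.float64(0.1661880991472412), np.float64(0.06806275913127628), np.float64(0.17688734485067528)]
[[ 0.7496  0.0283  0.05  ]
 [ 0.7477 -0.1138  0.05  ]]
```

```bash
cat >> h.py <<'E'
np.set_printoptions(precision=4,suppress=True)
def Rdes(yaw_deg,tilt_deg=0):
    # tool y along cover x at yaw; tool down; then swung up by tilt
    a=np.deg2rad(yaw_deg); y=np.array([np.cos(a),np.sin(a),0]); z=np.array([0,0,-1.]); x=np.cross(y,z)
    return R.from_matrix(np.c_[x,y,z])*R.from_rotvec([-np.deg2rad(tilt_deg),0,0])
def plan(p,Rd,p0=None,R0=None):
    if p0 is None: p0=arm.observe()["tool_pos"]
    if R0 is None: R0=quat()
    s=R0.inv().apply(np.array(p)-p0)*100; t=(R0.inv()*Rd).as_rotvec()
    print("shift cm",s.round(2),"turn",t.round(3)); return s,t
def st():
    o=arm.observe(); print("t",o["time_s"],"q",o["joint_positions"],"p",o["tool_pos"],"F",o["ft_force"],"M",o["moment"],"g",o["gripper_width"])
    print(quat().as_matrix().T)
E
python3 - <<'E'
from h import *
c=arm.get_calibration("wrist"); o=-c["R"].T@c["t"]; R0=quat(); p0=arm.observe()["tool_pos"]
print("cam in tool",R0.inv().apply(o-p0), "axes", R0.inv().apply(c["R"]))
plan([.56,-.1,.33],Rdes(-20));
E
```

```text
cam in tool [ 0.0839  0.0007 -0.1231] axes [[-0.0011  1.      0.0002]
 [-0.9452 -0.0009 -0.3266]
 [-0.3266 -0.0005  0.9452]]
shift cm [ 49.52 -36.98  -8.  ] turn [-0.001 -0.    -0.884]
```

servo_tool(
  series=[
    [[3.3, -2.5, -0.5], [0, 0, -0.06]],
    [[6.6, -5, -1], [0, 0, -0.12]],
    [[9.9, -7.4, -1.6], [0, 0, -0.18]],
    [[13.2, -9.9, -2.1], [0, 0, -0.24]],
    [[16.5, -12.3, -2.7], [0, 0, -0.3]],
    [[19.8, -14.8, -3.2], [0, 0, -0.36]],
    [[23.1, -17.3, -3.7], [0, 0, -0.42]],
    [[26.4, -19.7, -4.3], [0, 0, -0.48]],
    [[29.7, -22.2, -4.8], [0, 0, -0.54]],
    [[33, -24.7, -5.3], [0, 0, -0.6]],
    [[36.3, -27.1, -5.9], [0, 0, -0.66]],
    [[39.6, -29.6, -6.4], [0, 0, -0.72]],
    [[42.9, -32, -7], [0, 0, -0.78]],
    [[46.2, -34.5, -7.5], [0, 0, -0.83]],
    [[49.5, -37, -8], [0, 0, -0.88]],
  ],
)

```text
time_s: 1.4
tool_pos: [0.5604, -0.0984, 0.3306]
ee_rot: [0.0, 0.82, 0.573, 0.0]
ft_force: [2.1, -1.2, -0.2]
gripper_width: 1.004
```

Run:
```python
from h import *
st()
y=14.3; 
plan([.585,.24,.29],Rdes(y))
```

```text
t 1.4 q [ 0.5133  0.1716 -0.4786  1.5192  0.0792  1.4699 -0.3182] p [ 0.5604 -0.0984  0.3306] F [ 2.124  -1.2479 -0.1864] M [-0.0176 -0.0472  0.0132] g 1.0036412385091467
[[ 0.3438  0.9391 -0.0001]
 [ 0.9391 -0.3438  0.0002]
 [ 0.0001 -0.0001 -1.    ]]
shift cm [32.63 -9.33  4.06] turn [ 0.     0.    -0.601]
```

servo_tool(
  series=[
    [[3.6, -1, 0.5], [0, 0, -0.07]],
    [[7.2, -2.1, 1], [0, 0, -0.14]],
    [[10.8, -3.1, 1.4], [0, 0, -0.2]],
    [[14.4, -4.1, 1.8], [0, 0, -0.27]],
    [[18, -5.2, 2.3], [0, 0, -0.33]],
    [[21.6, -6.2, 2.7], [0, 0, -0.4]],
    [[25.2, -7.2, 3.1], [0, 0, -0.46]],
    [[28.8, -8.2, 3.6], [0, 0, -0.53]],
    [[31.5, -9, 3.9], [0, 0, -0.58]],
    [[32.6, -9.3, 4.1], [0, 0, -0.6]],
    [[32.6, -9.3, 4.1], [0, 0, -0.6]],
  ],
  fingers=6,
)

```text
time_s: 2.32
tool_pos: [0.584, 0.2414, 0.2883]
ee_rot: [-0.001, 0.612, 0.791, -0.0]
ft_force: [0.6, 0.2, -0.6]
gripper_width: 0.702
```

Run:
```python
from h import *
import pickle
st()
c=arm.get_calibration("wrist"); im=arm.capture("wrist"); pickle.dump(c,open("w1.pkl","wb"))
cv2.imwrite("pics/w1.png",im[:,:,::-1])
```

```text
t 2.3167 q [ 0.0862  0.3663 -0.723   1.423   0.239   1.4431 -0.3813] p [0.584  0.2414 0.2883] F [ 0.5942  0.1522 -0.5784] M [0.0272 0.0249 0.0438] g 0.702288011545472
[[-0.2502  0.9682  0.0018]
 [ 0.9682  0.2502 -0.0016]
 [-0.002   0.0013 -1.    ]]
```

View pics/w1.png

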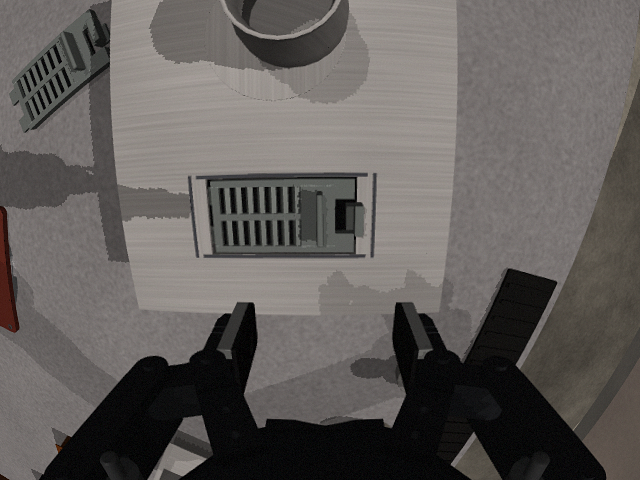

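Run:
```python
import cv2
t=cv2.imread("pics/w1.png")
cv2.imwrite("pics/c4.png",cv2.resize(t[165:265,185:385],None,fx=4,fy=4,interpolation=cv2.INTER_CUBIC))
```

```text
(no output)
```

View pics/c4.png

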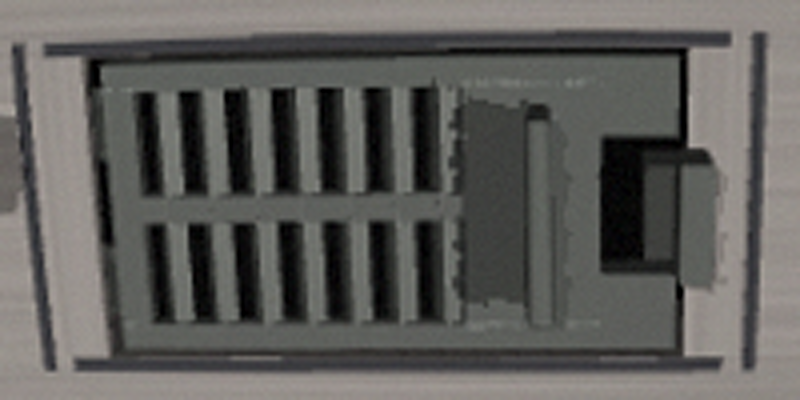

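Run:
```python
from h import *
import pickle
c=pickle.load(open("w1.pkl","rb"))
f=lambda P,z: pix2("wrist",np.array(P)/4+[185,165],z,c)
a=f([(98,62),(685,50),(680,352),(120,352)],.11); print("plate",a,[np.linalg.norm(a[i]-a[i-1]) for i in range(4)])
b=f([(527,120),(550,120),(553,325),(530,325)],.126); print("rib",b.mean(0),[np.linalg.norm(b[i]-b[i-1]) for i in range(4)])
d=f([(678,163),(716,163),(718,290),(682,288)],.126); print("tab",d.mean(0),[np.linalg.norm(d[i]-d[i-1]) for i in range(4)])
v=lambda u: np.degrees(np.arctan2(u[1],u[0]))
print("yaw",v(a[1]-a[0]),v(a[2]-a[3]),v(a[1]-a[2])-90,v(b[0]-b[3])-90,v(b[1]-b[2])-90,v(d[1]-d[2])-90)
g=f([(45,50),(730,38),(722,362),(78,364)],.11); print("line",v(g[1]-g[0]),v(g[2]-g[3]), (g[0]+g[3])/2,(g[1]+g[2])/2)
ge=f([(18,45),(760,35),(748,368),(50,368)],.11);print(v(ge[0]-ge[3])-90,v(ge[1]-ge[2])-90,v(ge[1]-ge[0]),ge.mean(0))
```

```text
plate [[0.4809 0.2492 0.11  ]
 [0.6001 0.2809 0.11  ]
 [0.617  0.217  0.11  ]
 [0.4965 0.1856 0.11  ]] [np.float64(0.06552309642267362), np.float64(0.12334519324473389), np.float64(0.06613787206079834), np.float64(0.12456843285680087)]
rib [0.5796 0.2418 0.126 ] [np.float64(0.04267324234846639), np.float64(0.004506077872038022), np.float64(0.042668733804055295), np.float64(0.004698319032378442)]
tab [0.6104 0.2493 0.126 ] [np.float64(0.02610312468018376), np.float64(0.007562813208463228), np.float64(0.026561141602381447), np.float64(0.0073814791191044535)]
yaw 14.895997217718119 14.60770692052148 14.867556043782287 14.902646480794061 15.160854378212662 17.1009015340113
line 14.667047463246867 14.832132423120841 [0.4779 0.2146 0.11  ] [0.6175 0.2514 0.11  ]
14.380282384874377 14.56285076416846 14.425069147784138 [0.5474 0.2328 0.11  ]
```

```bash
cat > kin.py <<'E'
from h import *
import itertools
from scipy.optimize import least_squares
D=[([1.13380733,.33391832,.03988149,1.46624269,-.01339648,1.34330016,-.05853084],[.21524472,-.61288961,.24943054],R.from_quat([.985775432,.168065927,-1.91112679e-04,-7.78135101e-04]).as_matrix()),
([.5133,.1716,-.4786,1.5192,.0792,1.4699,-.3182],[.5604,-.0984,.3306],np.array([[.3438,.9391,-.0001],[.9391,-.3438,.0002],[.0001,-.0001,-1]]).T),
([.0862,.3663,-.723,1.423,.239,1.4431,-.3813],[.584,.2414,.2883],np.array([[-.2502,.9682,.0018],[.9682,.2502,-.0016],[-.002,.0013,-1]]).T)]
def fk(q,s,L,a0):
    q=np.array(q)*s; ax="zyzyzyz"
    T=R.from_euler("z",a0[0]); p=np.array([0,0,L[0]])
    off={1:L[1],3:L[2],5:L[3]}
    for i in range(7):
        T=T*R.from_euler(ax[i],q[i])
        if i==2: p=p+T.apply([L[4],0,L[1]])
        if i==4: p=p+T.apply([L[5],0,L[2]])
        if i==6: p=p+T.apply([0,0,L[3]])
        # offsets
    return p,(T*R.from_euler("z",a0[1])).as_matrix()
if __name__=="__main__":
  best=[]
  for s1,s3,s5,s7 in itertools.product([1,-1],repeat=4):
    s=np.array([s1,1,s3,1,s5,1,s7])
    def res(x):
        r=[]
        for q,p,M in D:
            pp,MM=fk(q,s,x[:6],x[6:]); r+=list(pp-p)+list((MM-M).ravel()*.3)
        return r
    for a in (0,1.57,3.14,-1.57):
      for b in (0,1.57,3.14,-1.57):
        o=least_squares(res,[.3,.4,.4,.25,0,0,a,b]); best.append((o.cost,s,o.x))
  best.sort(key=lambda t:t[0])
  for b in best[:3]: print(b)
E
python3 kin.py
```

```text
(np.float64(4.978175799539484e-06), array([-1,  1, -1,  1, -1,  1, -1]), array([ 5.2584,  0.5161,  0.4599,  5.4783,  0.0212, -0.0931, -0.0689,
        1.5018]))
(np.float64(4.9781757995415395e-06), array([-1,  1, -1,  1, -1,  1, -1]), array([ 5.2584,  0.5161,  0.4599,  5.4783,  0.0212, -0.0931, -0.0689,
       -4.7813]))
(np.float64(4.978175799548206e-06), array([-1,  1, -1,  1, -1,  1, -1]), array([ 5.2584,  0.5162,  0.4599,  5.4783,  0.0212, -0.0931, -0.0689,
        1.5018]))
```

Run:
```python
from h import *
plan([.545,.232,.27],Rdes(14.8,48))
```

```text
shift cm [ 0.32 -4.02  1.87] turn [-0.839  0.004 -0.009]
```

servo_tool(
  series=[
    [[0.3, -1, 0.5], [-0.12, 0, 0]],
    [[0.3, -2, 1], [-0.24, 0, 0]],
    [[0.3, -3, 1.5], [-0.36, 0, 0]],
    [[0.3, -4, 1.9], [-0.48, 0, 0]],
    [[0.3, -4, 1.9], [-0.6, 0, 0]],
    [[0.3, -4, 1.9], [-0.72, 0, -0.01]],
    [[0.3, -4, 1.9], [-0.84, 0, -0.01]],
    [[0.3, -4, 1.9], [-0.84, 0, -0.01]],
  ],
)

```text
time_s: 3.03
tool_pos: [0.5425, 0.2261, 0.2656]
ee_rot: [0.253, 0.558, 0.723, 0.32]
ft_force: [-0.1, -1.0, -1.7]
gripper_width: 0.699
```

Run:
```python
from h import *
st()
plan([.592,.245,.15],Rdes(14.8,0))
```

```text
t 3.0333 q [ 0.3011 -0.2825 -0.7978  2.243   0.1232  0.2892 -0.4109] p [0.5425 0.2261 0.2656] F [-0.0627 -1.0039 -1.7413] M [-0.2454  0.8816 -0.0516] g 0.6992646293452157
[[-0.2489  0.9685 -0.0085]
 [ 0.6447  0.1722  0.7448]
 [ 0.7228  0.1799 -0.6672]]
shift cm [ 0.7  -5.09 11.63] turn [ 0.84   0.011 -0.003]
```

```bash
cat > kin2.py <<'E'
from kin import *
D.append(([.3011,-.2825,-.7978,2.243,.1232,.2892,-.4109],[.5425,.2261,.2656],np.array([[-.2489,.9685,-.0085],[.6447,.1722,.7448],[.7228,.1799,-.6672]]).T))
s=np.array([-1,1,-1,1,-1,1,-1])
def res(x):
    r=[]
    for q,p,M in D:
        pp,MM=fk(q,s,x[:6],x[6:]); r+=list(pp-p)+list((MM-M).ravel()*.3)
    return r
o=least_squares(res,[.3,.4,.4,.4,0,0,0,1.57]); X=o.x
lo=np.array([-2.58,-.38,-1.3,.25,-1.5,.08,-2.65]);hi=np.array([2.58,2.09,1.39,2.4,4.64,2.09,2.65])
def ik(p,M,q0,w=0.01):
    f=lambda q: np.r_[(fk(q,s,X[:6],X[6:])[0]-p)*10,(fk(q,s,X[:6],X[6:])[1]-M).ravel(),w*(q-q0)]
    r=least_squares(f,np.clip(q0,lo+.01,hi-.01),bounds=(lo,hi)); return r.x,np.linalg.norm(r.fun[:12])
if __name__=="__main__":
    print(o.cost,X)
    u=np.array([.9668,.2554,0]); piv=np.array([.545,.2324,0])-.061*u+[0,0,.105]
    q=np.array(D[2][0])
    for th in (0,10,20,30,35,40,45,50):
        t=np.radians(th); p=piv+u*(.10975*np.cos(t)-.026*np.sin(t))+np.array([0,0,.10975*np.sin(t)+.026*np.cos(t)])
        q,e=ik(p,Rdes(14.8,th).as_matrix(),q); print(th,p,q,e)
E
python3 kin2.py
```

```text
0.00027882066124166726 [ 0.2503  0.5056  0.4966  0.3513 -0.0008  0.0171 -0.0594  1.5163]
0 [0.5921 0.2449 0.131 ] [ 0.0471  0.4877 -0.679   1.6125  0.3271  1.158  -0.4443] 3.409186415258666e-05
10 [0.5862 0.2433 0.1497] [ 0.0941  0.3443 -0.695   1.7624  0.3171  0.96   -0.4528] 3.744878691504107e-05
20 [0.5771 0.2409 0.167 ] [ 0.1316  0.1987 -0.7012  1.9132  0.2986  0.7524 -0.4602] 3.8417200291759484e-05
30 [0.5653 0.2378 0.1824] [ 0.1492  0.058  -0.6941  2.0639  0.2861  0.5364 -0.4807] 3.749879109668917e-05
35 [0.5585 0.236  0.1892] [ 0.1524 -0.0068 -0.6913  2.139   0.3005  0.4258 -0.5141] 2.2269977533347372e-05
40 [0.5511 0.234  0.1955] [ 0.1695 -0.0665 -0.7083  2.2139  0.354   0.3138 -0.5897] 5.878498384684048e-05
45 [0.5433 0.2319 0.201 ] [ 0.2791 -0.1312 -0.8161  2.2885  0.4397  0.1956 -0.7069] 0.0001669252016211449
50 [0.535  0.2298 0.2058] [ 0.3841 -0.2009 -0.9337  2.3695  0.916   0.08   -1.2354] 0.0032885201901608776
```

servo_tool(
  series=[
    [[0.2, -0.5, 0.5], [0.12, 0, 0]],
    [[0.3, -1, 1], [0.24, 0, 0]],
    [[0.4, -2, 2], [0.36, 0, 0]],
    [[0.5, -3, 4], [0.48, 0, 0]],
    [[0.6, -4, 6], [0.6, 0, 0]],
    [[0.6, -4.5, 8], [0.72, 0.01, 0]],
    [[0.7, -5.1, 9.5], [0.84, 0.01, 0]],
    [[0.7, -5.1, 10.5], [0.84, 0.01, 0]],
    [[0.7, -5.1, 10.5], [0.84, 0.01, 0]],
    [[0.7, -5.1, 10.5], [0.84, 0.01, 0]],
  ],
  fingers=5.4,
)

```text
time_s: 3.87
tool_pos: [0.5872, 0.2479, 0.1624]
ee_rot: [-0.003, 0.61, 0.792, 0.001]
ft_force: [-0.3, 0.9, 0.3]
gripper_width: 0.627
```

Run:
```python
from h import *
import pickle
st()
plan([.5921,.2449,.1315],Rdes(14.8,0))
c=arm.get_calibration("wrist"); im=arm.capture("wrist"); pickle.dump(c,open("w2.pkl","wb"))
cv2.imwrite("pics/w2.png",im[:,:,::-1])
```

```text
t 3.8667 q [ 0.1136  0.476  -0.7677  1.5733  0.3382  1.2309 -0.4532] p [0.5872 0.2479 0.1624] F [-0.2793  0.867   0.3451] M [0.0517 0.0543 0.0016] g 0.6273456876202583
[[-0.2558  0.9667  0.0057]
 [ 0.9667  0.2558 -0.0011]
 [-0.0025  0.0052 -1.    ]]
shift cm [-0.44  0.4   3.08] turn [-0.001 -0.006  0.   ]
```

View pics/w2.png

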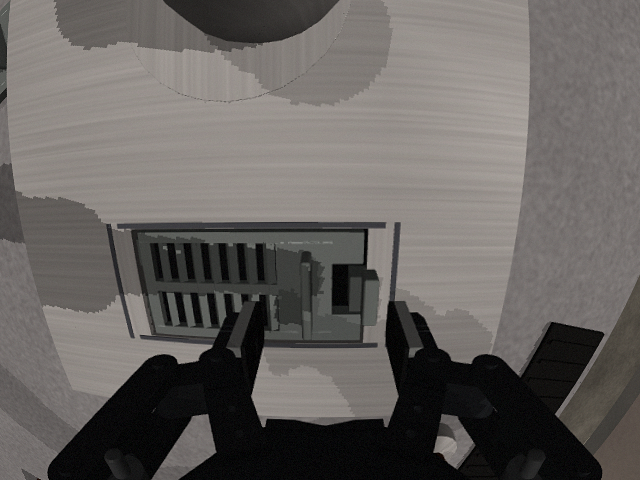

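Run:
```python
from h import *
import pickle
c=pickle.load(open("w2.pkl","rb"))
p=arm.observe()["tool_pos"];Q=quat()
for z in (.012,.0165,.019):
    print(z,proj("wrist",p+Q.apply([[.011,-.027,z],[-.011,-.027,z],[.011,.027,z],[-.011,.027,z]]),c).round(0).tolist())
u=np.array([.9668,.2554,0]);v=np.array([-.2554,.9668,0]);m=np.array([.545,.2324,0])
X=np.array([m+u*a+v*b+[0,0,z] for a,b,z in [(65,32,.11),(65,-32,.11),(71.5,13,.126),(71.5,-13,.126),(33.5,22,.126),(33.5,-22,.126)] for a,b in [(a/1000,b/1000)]])
print(proj("wrist",X,c).round(0).tolist())
im=cv2.imread("pics/w2.png"); cv2.imwrite("pics/c5.png",cv2.resize(im[210:380,180:440],None,fx=3,fy=3,interpolation=cv2.INTER_CUBIC))
```

```text
0.012 [[259.0, 300.0], [263.0, 344.0], [390.0, 300.0], [386.0, 344.0]]
0.0165 [[261.0, 295.0], [265.0, 338.0], [389.0, 295.0], [385.0, 338.0]]
0.019 [[262.0, 292.0], [265.0, 335.0], [388.0, 292.0], [384.0, 335.0]]
[[366.0, 232.0], [361.0, 340.0], [381.0, 280.0], [378.0, 326.0], [301.0, 263.0], [303.0, 341.0]]
```

View pics/c5.png

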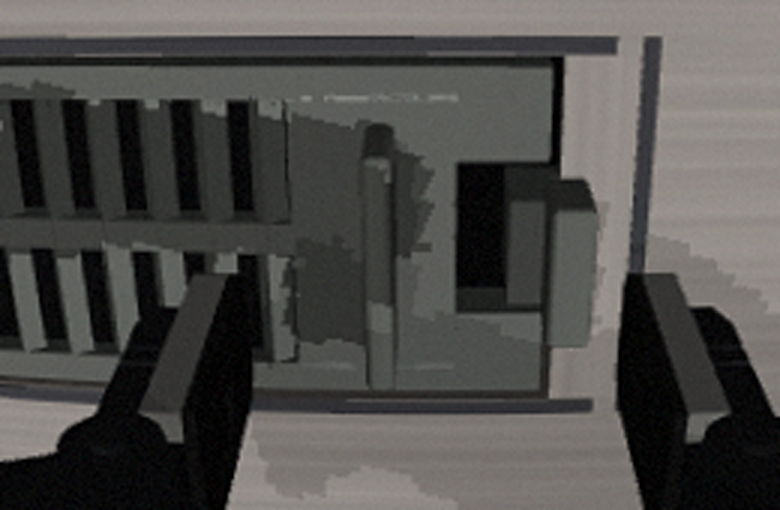

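servo_tool(
  series=[
    [[-0.4, 0.4, 0], [0, -0.006, 0]],
    [[-0.4, 0.4, 0.5], [0, -0.006, 0]],
    [[-0.4, 0.4, 1.1], [0, -0.006, 0]],
    [[-0.4, 0.4, 1.7], [0, -0.006, 0]],
    [[-0.4, 0.4, 2.3], [0, -0.006, 0]],
    [[-0.4, 0.4, 2.8], [0, -0.006, 0]],
    [[-0.4, 0.4, 3.0], [0, -0.006, 0]],
    [[-0.4, 0.4, 3.0], [0, -0.006, 0]],
    [[-0.4, 0.4, 3.0], [0, -0.006, 0]],
  ],
  fingers=4.9,
  squeeze=40,
)

```text
time_s: 4.67
tool_pos: [0.5915, 0.2459, 0.1321]
ee_rot: [0.0, 0.609, 0.793, -0.0]
ft_force: [0.6, 0.3, -0.2]
gripper_width: 0.573
```

Run:
```python
from h import *
import pickle
st()
plan([.5921,.2449,.129],Rdes(14.8,0))
c=arm.get_calibration("wrist"); im=arm.capture("wrist"); pickle.dump(c,open("w3.pkl","wb"))
im=im[:,:,::-1]
cv2.imwrite("pics/c6.png",cv2.resize(im[230:400,180:440],None,fx=3,fy=3,interpolation=cv2.INTER_CUBIC))
cv2.imwrite("pics/s1.png",cv2.resize(arm.capture("scene")[100:260,300:500,::-1],None,fx=4,fy=3.75,interpolation=cv2.INTER_CUBIC))
p=arm.observe()["tool_pos"];Q=quat()
for z in (.008,.012,.0165,.019):
    print(z,proj("wrist",p+Q.apply([[.011,-.0245,z],[.011,.0245,z]]),c).round(0).tolist())
```

```text
t 4.6667 q [ 0.1022  0.5087 -0.7525  1.5951  0.3682  1.1853 -0.4675] p [0.5915 0.2459 0.1321] F [ 0.6262  0.3363 -0.2274] M [ 0.0043 -0.0004 -0.0053] g 0.5725080289917094
[[-0.257   0.9664 -0.0009]
 [ 0.9664  0.257  -0.0003]
 [-0.0001 -0.0009 -1.    ]]
shift cm [-0.11  0.03  0.31] turn [-0.     0.001  0.002]
0.008 [[265.0, 304.0], [387.0, 304.0]]
0.012 [[267.0, 300.0], [385.0, 300.0]]
0.0165 [[268.0, 295.0], [384.0, 295.0]]
0.019 [[269.0, 292.0], [383.0, 292.0]]
```

View pics/c6.png

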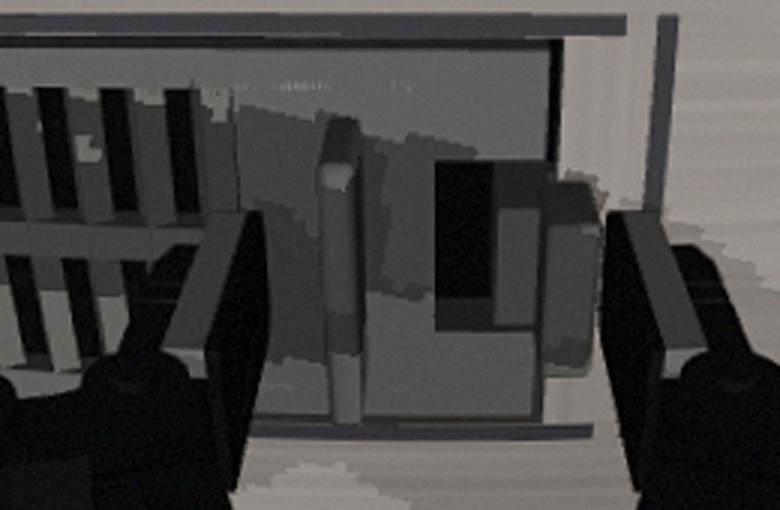

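View pics/s1.png

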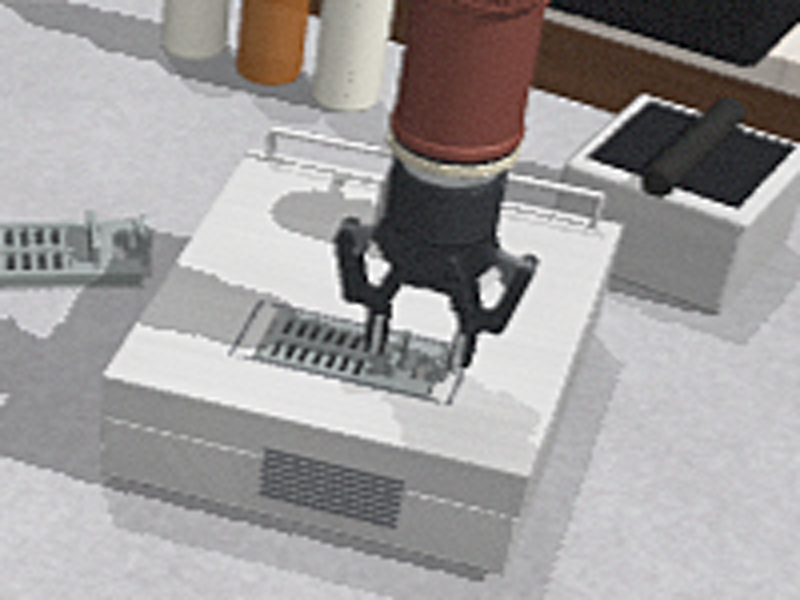

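servo_tool(
  series=[
    [[-0.1, 0, 0.3], [0, 0, 0]],
    [[-0.1, 0, 0.45], [0, 0, 0]],
    [[-0.1, 0, 0.45], [0, 0, 0]],
    [[-0.1, 0, 0.45], [0, 0, 0]],
  ],
)

```text
time_s: 5.1
tool_pos: [0.5918, 0.2448, 0.1276]
ee_rot: [0.0, 0.61, 0.793, -0.0]
ft_force: [-0.2, -0.2, 0.5]
gripper_width: 0.572
```

servo_tool(
  series=[
    [[0, 0, 0], [0, 0, 0]],
    [[0, 0, 0], [0, 0, 0]],
    [[0, 0, 0], [0, 0, 0]],
    [[0, 0, 0], [0, 0, 0]],
    [[0, 0, 0], [0, 0, 0]],
    [[0, 0, 0], [0, 0, 0]],
  ],
  fingers=2,
  squeeze=40,
)

```text
time_s: 5.6
tool_pos: [0.5924, 0.2452, 0.129]
ee_rot: [0.001, 0.61, 0.793, 0.0]
ft_force: [-0.9, -1.1, 7.9]
gripper_width: 0.341
```

Run:
```python
from h import *
import pickle
st(); print(arm.observe()["gripper_width"]*85)
plan([.5921,.2449,.1275],Rdes(14.8,0))
im=arm.capture("wrist")
im=im[:,:,::-1]
cv2.imwrite("pics/c7.png",cv2.resize(im[230:400,180:440],None,fx=3,fy=3,interpolation=cv2.INTER_CUBIC))
```

```text
t 5.6 q [ 0.1026  0.5112 -0.751   1.5984  0.3713  1.1783 -0.4683] p [0.5924 0.2452 0.129 ] F [-0.9126 -1.0695  7.9192] M [-0.1249  0.2983  0.0145] g 0.34098076721113235
[[-0.2569  0.9664 -0.001 ]
 [ 0.9664  0.2569  0.0017]
 [ 0.0019 -0.0005 -1.    ]]
28.98336521294625
shift cm [-0.03 -0.04  0.15] turn [0.002 0.001 0.001]
```

View pics/c7.png

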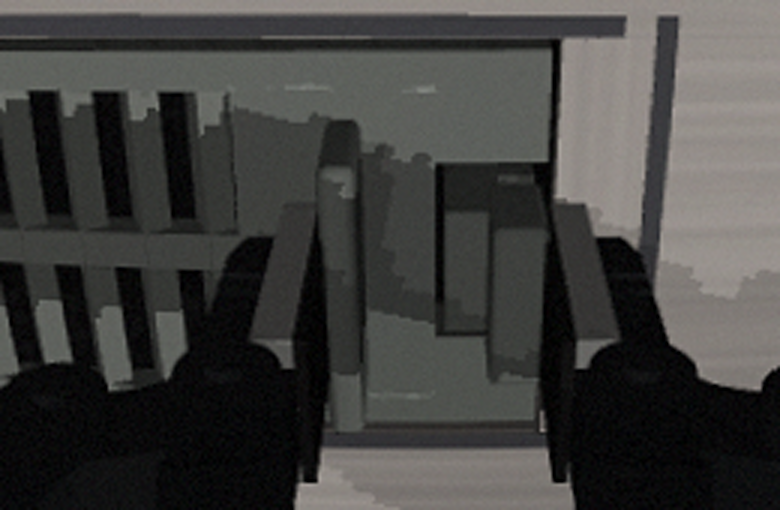

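```bash
cat > arc.py <<'E'
from h import *
import sys
u=np.array([np.cos(np.radians(14.8)),np.sin(np.radians(14.8)),0]); piv=np.array([.5925,.2452,0])-.1101*u+[0,0,.105]
def arc(th,a=.1101,b=.0243,ext=0):
    t=np.radians(th); c,s=np.cos(t),np.sin(t)
    return piv+u*((a+ext)*c-b*s)+np.array([0,0,(a+ext)*s+b*c])
E
python3 - <<'E'
from arc import *
p0=np.array([.5918,.2448,.1276]);R0=Rdes(14.85)
for th in (0,2,4,6,8,10,12): plan(arc(th),Rdes(14.8,th),p0,R0)
E
```

```text
shift cm [ 0.02  0.08 -0.17] turn [0.    0.    0.001]
shift cm [ 0.02 -0.01 -0.55] turn [-0.035 -0.     0.001]
shift cm [ 0.02 -0.12 -0.93] turn [-0.07  -0.     0.001]
shift cm [ 0.02 -0.24 -1.31] turn [-0.105 -0.     0.001]
shift cm [ 0.02 -0.37 -1.68] turn [-0.14  -0.     0.001]
shift cm [ 0.02 -0.51 -2.04] turn [-0.175 -0.     0.001]
shift cm [ 0.02 -0.67 -2.41] turn [-0.209 -0.     0.001]
```

servo_tool(
  series=[
    [[0, 0.05, -0.17], [0, 0, 0]],
    [[0, 0, -0.55], [-0.035, 0, 0]],
    [[0, -0.12, -0.93], [-0.07, 0, 0]],
    [[0, -0.24, -1.31], [-0.105, 0, 0]],
    [[0, -0.37, -1.68], [-0.14, 0, 0]],
    [[0, -0.51, -2.04], [-0.175, 0, 0]],
    [[0, -0.67, -2.41], [-0.209, 0, 0]],
    [[0, -0.67, -2.41], [-0.209, 0, 0]],
  ],
)

```text
time_s: 6.32
tool_pos: [0.5844, 0.2432, 0.1522]
ee_rot: [0.065, 0.606, 0.789, 0.083]
ft_force: [-0.1, 1.4, -3.2]
gripper_width: 0.342
```

Run:
```python
from arc import *
st(); print(arc(12))
cv2.imwrite("pics/w4.png",arm.capture("wrist")[:,:,::-1])
cv2.imwrite("pics/s2.png",cv2.resize(arm.capture("scene")[100:260,300:500,::-1],None,fx=4,fy=3.75,interpolation=cv2.INTER_CUBIC))
p0=np.array([.5918,.2448,.1276])+Rdes(14.85).apply([0,-.0067,-.0241]);R0=Rdes(14.85)*R.from_rotvec([-.209,0,0])
for th in range(14,45,2): plan(arc(th),Rdes(14.8,th),p0,R0)
```

```text
t 6.3167 q [ 0.1731  0.337  -0.7867  1.7792  0.3728  0.9458 -0.4933] p [0.5844 0.2432 0.1522] F [-0.1446  1.4363 -3.1919] M [ 0.1321  0.0453 -0.0039] g 0.34205671518274483
[[-0.2577  0.9662 -0.002 ]
 [ 0.9448  0.2524  0.209 ]
 [ 0.2024  0.052  -0.9779]]
[0.5853 0.2433 0.1517]
shift cm [ 0.02 -0.09 -0.38] turn [-0.035 -0.     0.001]
shift cm [ 0.02 -0.2  -0.76] turn [-0.07  -0.     0.001]
shift cm [ 0.02 -0.31 -1.13] turn [-0.105 -0.     0.001]
shift cm [ 0.02 -0.44 -1.5 ] turn [-0.14  -0.     0.001]
shift cm [ 0.02 -0.59 -1.87] turn [-0.175 -0.     0.001]
shift cm [ 0.02 -0.75 -2.23] turn [-0.21  -0.     0.001]
shift cm [ 0.02 -0.91 -2.59] turn [-0.245 -0.     0.001]
shift cm [ 0.02 -1.1  -2.94] turn [-0.28  -0.     0.001]
shift cm [ 0.02 -1.29 -3.28] turn [-0.315 -0.     0.001]
shift cm [ 0.02 -1.5  -3.61] turn [-0.35  -0.     0.001]
shift cm [ 0.02 -1.71 -3.94] turn [-0.384 -0.     0.001]
shift cm [ 0.02 -1.94 -4.26] turn [-0.419 -0.     0.001]
shift cm [ 0.02 -2.18 -4.58] turn [-0.454 -0.     0.001]
shift cm [ 0.02 -2.43 -4.88] turn [-0.489 -0.     0.001]
shift cm [ 0.02 -2.69 -5.17] turn [-0.524 -0.     0.001]
shift cm [ 0.02 -2.96 -5.46] turn [-0.559 -0.     0.001]
```

View pics/s2.png

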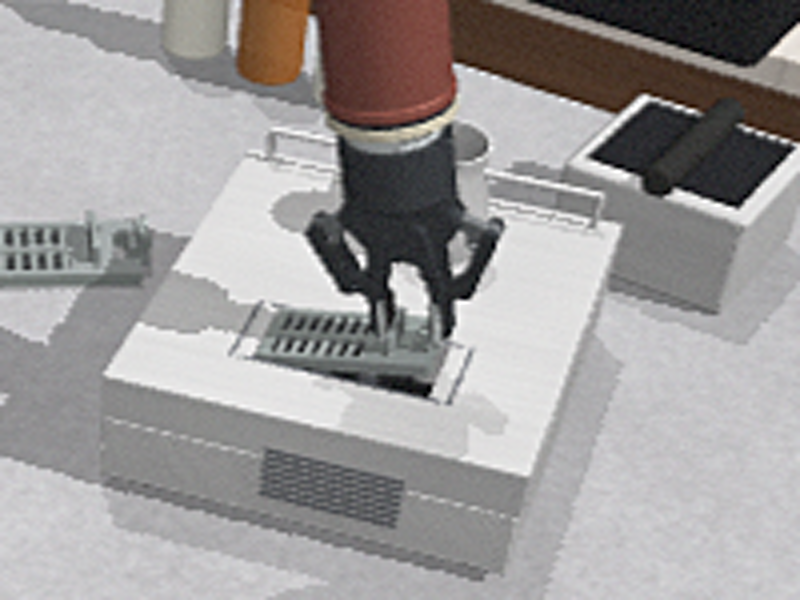

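View pics/w4.png

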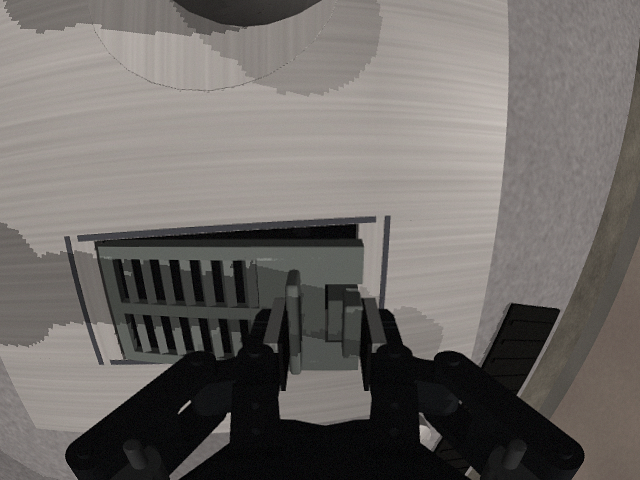

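servo_tool(
  series=[
    [[0, -0.09, -0.38], [-0.035, 0, 0]],
    [[0, -0.2, -0.76], [-0.07, 0, 0]],
    [[0, -0.31, -1.13], [-0.105, 0, 0]],
    [[0, -0.44, -1.5], [-0.14, 0, 0]],
    [[0, -0.59, -1.87], [-0.175, 0, 0]],
    [[0, -0.75, -2.23], [-0.21, 0, 0]],
    [[0, -0.91, -2.59], [-0.245, 0, 0]],
    [[0, -1.1, -2.94], [-0.28, 0, 0]],
    [[0, -1.29, -3.28], [-0.315, 0, 0]],
    [[0, -1.5, -3.61], [-0.35, 0, 0]],
    [[0, -1.5, -3.61], [-0.35, 0, 0]],
  ],
)

```text
time_s: 7.33
tool_pos: [0.5631, 0.2374, 0.1836]
ee_rot: [0.169, 0.586, 0.762, 0.218]
ft_force: [-0.4, -0.2, -1.7]
gripper_width: 0.34
```

Run:
```python
from arc import *
st(); print(arc(32))
p0=np.array([.5918,.2448,.1276])+Rdes(14.85).apply([0,-.0067,-.0241]);R0=Rdes(14.85)*R.from_rotvec([-.209,0,0])
p0=p0+R0.apply([0,-.015,-.0361]); R0=R0*R.from_rotvec([-.35,0,0]); print(p0)
for th in range(34,45,2): plan(arc(th),Rdes(14.8,th),p0,R0)
```

```text
t 7.3333 q [ 0.2504  0.0398 -0.8118  2.0818  0.3753  0.5227 -0.5702] p [0.5631 0.2374 0.1836] F [-0.3786 -0.2483 -1.7074] M [-0.1709  0.6601 -0.0411] g 0.3399935653227178
[[-0.2572  0.9664 -0.0019]
 [ 0.8192  0.2191  0.53  ]
 [ 0.5126  0.1348 -0.848 ]]
[0.5639 0.2376 0.184 ]
[0.5639 0.2374 0.1839]
shift cm [ 0.02 -0.09 -0.39] turn [-0.034 -0.     0.001]
shift cm [ 0.02 -0.19 -0.76] turn [-0.069 -0.     0.001]
shift cm [ 0.02 -0.31 -1.14] turn [-0.104 -0.001  0.001]
shift cm [ 0.02 -0.44 -1.51] turn [-0.139 -0.001  0.001]
shift cm [ 0.02 -0.58 -1.88] turn [-0.174 -0.001  0.001]
shift cm [ 0.02 -0.74 -2.24] turn [-0.209 -0.001  0.001]
```

servo_tool(
  series=[
    [[0, -0.09, -0.39], [-0.035, 0, 0]],
    [[0, -0.19, -0.76], [-0.07, 0, 0]],
    [[0, -0.31, -1.14], [-0.104, 0, 0]],
    [[0, -0.44, -1.51], [-0.139, 0, 0]],
    [[0, -0.58, -1.88], [-0.174, 0, 0]],
    [[0, -0.58, -1.88], [-0.174, 0, 0]],
    [[0, -0.58, -1.88], [-0.174, 0, 0]],
  ],
)

```text
time_s: 7.92
tool_pos: [0.5497, 0.2336, 0.1967]
ee_rot: [0.219, 0.569, 0.74, 0.283]
ft_force: [0.3, -0.3, -1.4]
gripper_width: 0.342
```

Run:
```python
from arc import *
st(); print(arc(42))
cv2.imwrite("pics/w5.png",arm.capture("wrist")[:,:,::-1])
cv2.imwrite("pics/s3.png",cv2.resize(arm.capture("scene")[100:260,300:500,::-1],None,fx=4,fy=3.75,interpolation=cv2.INTER_CUBIC))
```

```text
t 7.9167 q [ 0.2726 -0.0917 -0.8291  2.2265  0.4921  0.3107 -0.7377] p [0.5497 0.2336 0.1967] F [ 0.3184 -0.3207 -1.4105] M [-0.1986  0.8976  0.0068] g 0.3416427855415071
[[-0.2567  0.9665 -0.0017]
 [ 0.7193  0.1922  0.6676]
 [ 0.6456  0.1701 -0.7445]]
[0.5494 0.2338 0.1967]
```

View pics/s3.png

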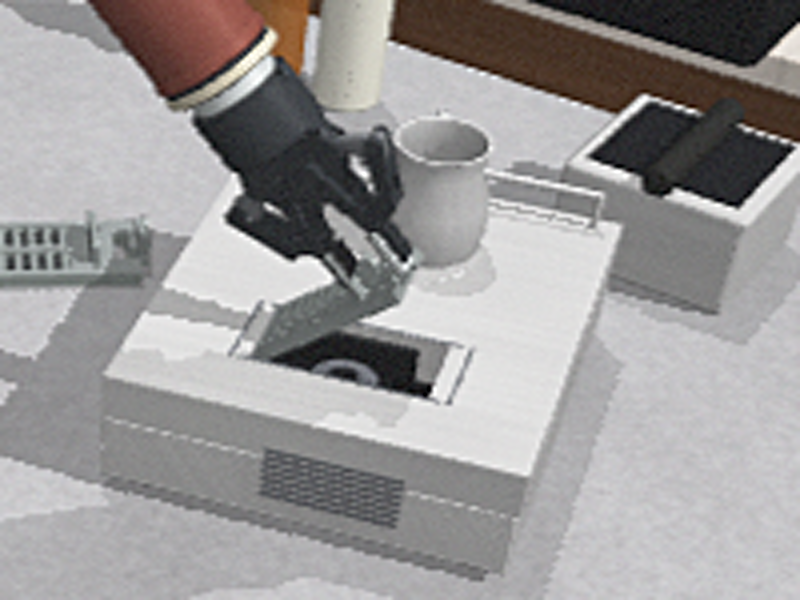

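View pics/w5.png

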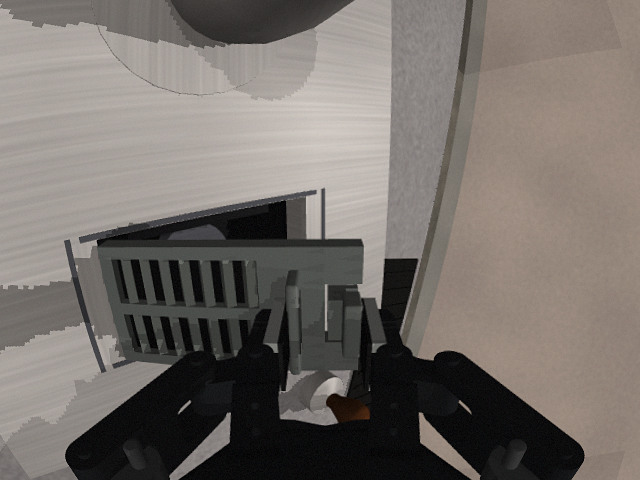

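servo_tool(
  series=[
    [[0, 0.3, 0], [0, 0, 0]],
    [[0, 0.7, 0], [0, 0, 0]],
    [[0, 1.1, 0], [0, 0, 0]],
    [[0, 1.5, 0], [0, 0, 0]],
    [[0, 1.9, 0], [0, 0, 0]],
    [[0, 2.5, 0], [0, 0, 0]],
    [[0, 3.2, 0], [0, 0, 0]],
    [[0, 4, 0], [0, 0, 0]],
    [[0, 5, 0], [0, 0, 0]],
    [[0, 6, 0], [0, 0, 0]],
    [[0, 7, 0], [0, 0, 0]],
    [[0, 7, 0], [0, 0, 0]],
  ],
)

```text
time_s: 9.02
tool_pos: [0.6019, 0.2478, 0.2461]
ee_rot: [0.219, 0.569, 0.74, 0.285]
ft_force: [0.2, -0.1, -1.3]
gripper_width: 0.343
```

Run:
```python
from arc import *
st(); print(quat().as_matrix()[:,1])
cv2.imwrite("pics/s4.png",cv2.resize(arm.capture("scene")[100:260,300:500,::-1],None,fx=4,fy=3.75,interpolation=cv2.INTER_CUBIC))
```

```text
t 9.0167 q [ 0.2627 -0.0238 -0.8036  2.0696  0.4486  0.4116 -0.6378] p [0.6019 0.2478 0.2461] F [ 0.2264 -0.0536 -1.2521] M [-0.2072  0.8    -0.0053] g 0.34330841345937785
[[-0.2567  0.9665  0.    ]
 [ 0.7165  0.1903  0.6711]
 [ 0.6487  0.1723 -0.7413]]
[0.7165 0.1903 0.6711]
```

View pics/s4.png

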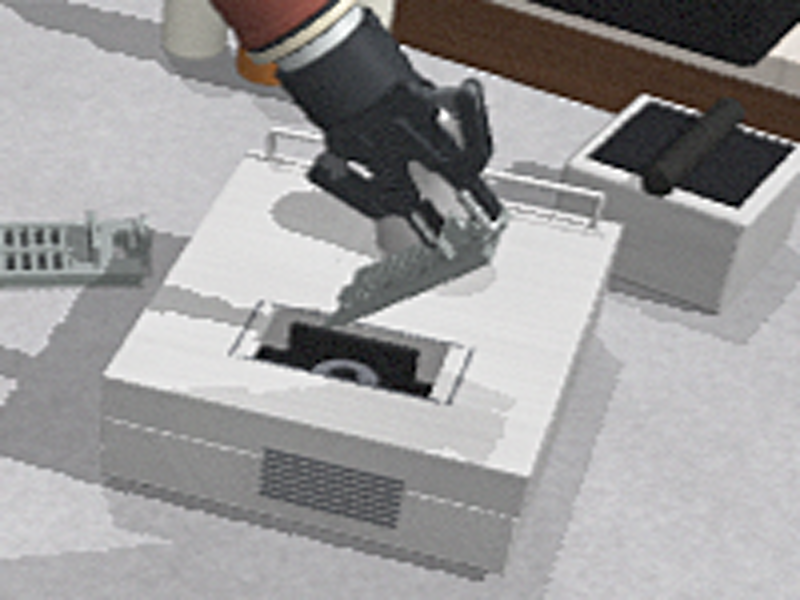

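Run:
```python
from arc import *
print(pix2("top",[(237,153),(267,272)],.11),pix2("top",[(412,203),(398,272)],.04))
plan([.565,.03,.28],Rdes(0,0))
```

```text
[[0.7084 0.1734 0.11  ]
 [0.427  0.1004 0.11  ]] [[ 0.6002 -0.2466  0.04  ]
 [ 0.4303 -0.206   0.04  ]]
shift cm [-20.1   -4.36  -8.67] turn [ 0.73  -0.095  0.248]
```

servo_tool(
  series=[
    [[-1, -0.3, -0.8], [0.06, 0, 0.02]],
    [[-3, -0.8, -2], [0.15, -0.02, 0.05]],
    [[-5.5, -1.4, -3.4], [0.25, -0.03, 0.08]],
    [[-8, -2, -4.6], [0.35, -0.04, 0.11]],
    [[-10.5, -2.6, -5.6], [0.44, -0.05, 0.14]],
    [[-13, -3.1, -6.5], [0.53, -0.06, 0.17]],
    [[-15.5, -3.6, -7.4], [0.61, -0.07, 0.2]],
    [[-17.5, -4, -8], [0.67, -0.08, 0.22]],
    [[-19, -4.2, -8.4], [0.71, -0.09, 0.24]],
    [[-20.1, -4.4, -8.7], [0.73, -0.095, 0.248]],
    [[-20.1, -4.4, -8.7], [0.73, -0.095, 0.248]],
  ],
)

```text
time_s: 9.98
tool_pos: [0.5641, 0.0269, 0.2784]
ee_rot: [-0.0, 0.708, 0.706, -0.001]
ft_force: [-0.3, -0.2, -1.2]
gripper_width: 0.342
```

Run:
```python
from arc import *
st()
plan([.565,-.045,.06],Rdes(0,0))
cv2.imwrite("pics/w6.png",arm.capture("wrist")[:,:,::-1])
```

```text
t 9.9833 q [ 0.388   0.1966 -0.5902  1.6081  0.1121  1.3734 -0.2189] p [0.5641 0.0269 0.2784] F [-0.2913 -0.239  -1.1552] M [-0.0547 -0.0284  0.0266] g 0.34244891978479197
[[ 0.0033  1.     -0.0015]
 [ 1.     -0.0033 -0.0025]
 [-0.0025 -0.0015 -1.    ]]
shift cm [-7.16  0.17 21.85] turn [-0.002  0.002 -0.003]
```

View pics/w6.png

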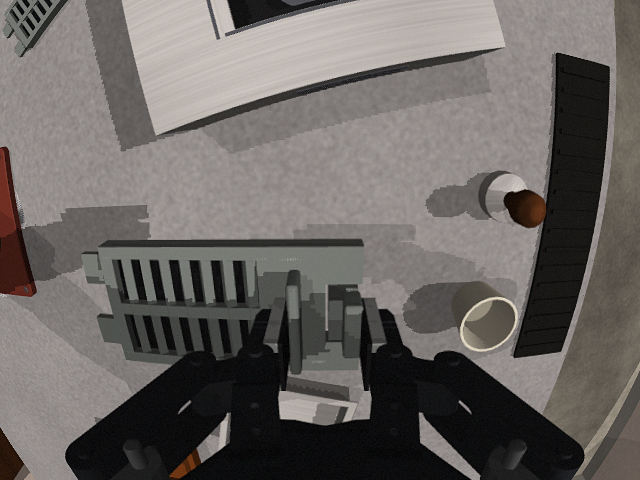

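servo_tool(
  series=[
    [[-1.5, 0, 0.5], [0, 0, 0]],
    [[-4, 0.1, 2], [0, 0, 0]],
    [[-6, 0.2, 5], [0, 0, 0]],
    [[-7, 0.2, 8.5], [0, 0, 0]],
    [[-7.2, 0.2, 12], [0, 0, 0]],
    [[-7.2, 0.2, 15.5], [0, 0, 0]],
    [[-7.2, 0.2, 18.5], [0, 0, 0]],
    [[-7.2, 0.2, 20.5], [0, 0, 0]],
    [[-7.2, 0.2, 21.8], [0, 0, 0]],
    [[-7.2, 0.2, 21.8], [0, 0, 0]],
    [[-7.2, 0.2, 21.8], [0, 0, 0]],
  ],
)

```text
time_s: 10.95
tool_pos: [0.5655, -0.0417, 0.0617]
ee_rot: [0.0, 0.707, 0.708, -0.0]
ft_force: [0.4, -0.1, -2.0]
gripper_width: 0.345
```

Run:
```python
from arc import *
st()
plan([.565,-.045,.03],Rdes(0,0))
```

```text
t 10.95 q [ 0.4274  0.3921 -0.5145  1.8464  0.2317  0.9629 -0.1865] p [ 0.5655 -0.0417  0.0617] F [ 0.3987 -0.0983 -1.9665] M [ 0.0522 -0.0208  0.0355] g 0.34479722270126817
[[-0.0015  1.     -0.0005]
 [ 1.      0.0015 -0.0004]
 [-0.0004 -0.0005 -1.    ]]
shift cm [-0.33 -0.05  3.17] turn [-0.     0.001  0.002]
```

servo_tool(
  series=[
    [[-0.2, 0, 0.7], [0, 0, 0]],
    [[-0.3, 0, 1.4], [0, 0, 0]],
    [[-0.3, 0, 2], [0, 0, 0]],
    [[-0.3, 0, 2.4], [0, 0, 0]],
    [[-0.3, 0, 2.7], [0, 0, 0]],
    [[-0.3, 0, 2.9], [0, 0, 0]],
    [[-0.3, 0, 2.9], [0, 0, 0]],
    [[-0.3, 0, 2.9], [0, 0, 0]],
  ],
)

```text
time_s: 11.62
tool_pos: [0.5654, -0.0456, 0.0322]
ee_rot: [-0.0, 0.707, 0.707, -0.001]
ft_force: [0.4, 0.5, -1.2]
gripper_width: 0.343
```

Run:
```python
from arc import *
st()
```

```text
t 11.6167 q [ 0.4197  0.4323 -0.4999  1.8637  0.2582  0.9106 -0.2012] p [ 0.5654 -0.0456  0.0322] F [ 0.3922  0.5328 -1.1712] M [-0.0091 -0.0427  0.0038] g 0.3429676637003474
[[-0.0003  1.     -0.0009]
 [ 1.      0.0003 -0.001 ]
 [-0.001  -0.0009 -1.    ]]
```

servo_tool(
  series=[
    [[0, 0, 0.1], [0, 0, 0]],
    [[0, 0, 0.2], [0, 0, 0]],
    [[0, 0, 0.3], [0, 0, 0]],
    [[0, 0, 0.3], [0, 0, 0]],
    [[0, 0, 0.3], [0, 0, 0]],
  ],
)

```text
time_s: 12.03
tool_pos: [0.5655, -0.0457, 0.0293]
ee_rot: [0.0, 0.707, 0.707, -0.001]
ft_force: [-0.8, 0.7, -1.2]
gripper_width: 0.345
```

servo_tool(
  series=[
    [[0, 0, 0.1], [0, 0, 0]],
    [[0, 0, 0.2], [0, 0, 0]],
    [[0, 0, 0.2], [0, 0, 0]],
    [[0, 0, 0.2], [0, 0, 0]],
  ],
)

```text
time_s: 12.37
tool_pos: [0.5654, -0.0457, 0.029]
ee_rot: [0.0, 0.707, 0.707, -0.001]
ft_force: [-9.5, -0.2, 19.7]
gripper_width: 0.344
```

Run:
```python
from arc import *
st()
cv2.imwrite("pics/s5.png",cv2.resize(arm.capture("scene")[180:340,220:420,::-1],None,fx=4,fy=3.75,interpolation=cv2.INTER_CUBIC))
```

```text
t 12.3667 q [ 0.4176  0.4367 -0.4981  1.8656  0.2623  0.9048 -0.2048] p [ 0.5654 -0.0457  0.029 ] F [-9.528  -0.1931 19.6667] M [0.0278 1.8805 0.0213] g 0.3437548551609981
[[-0.0001  1.     -0.0019]
 [ 1.      0.0001 -0.0009]
 [-0.0009 -0.0019 -1.    ]]
```

View pics/s5.png

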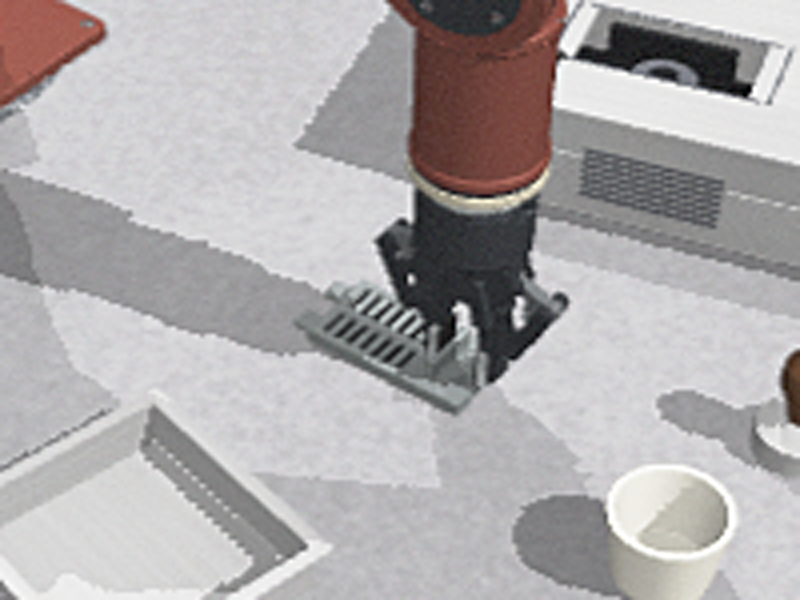

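servo_tool(
  series=[
    [[0, 0, -0.12], [0, 0, 0]],
    [[0, 0, -0.12], [0, 0, 0]],
    [[0, 0, -0.12], [0, 0, 0]],
  ],
)

```text
time_s: 12.67
tool_pos: [0.5655, -0.0458, 0.029]
ee_rot: [0.0, 0.707, 0.707, -0.001]
ft_force: [-3.6, -0.2, 9.0]
gripper_width: 0.345
```

servo_tool(
  series=[
    [[0, 0, 0], [0, 0, 0]],
    [[0, 0, 0], [0, 0, 0]],
    [[0, 0, 0], [0, 0, 0]],
    [[0, 0, 0], [0, 0, 0]],
    [[0, 0, 0], [0, 0, 0]],
    [[0, 0, 0], [0, 0, 0]],
  ],
  fingers=6,
)

```text
time_s: 13.17
tool_pos: [0.5653, -0.0457, 0.0283]
ee_rot: [-0.0, 0.707, 0.707, -0.001]
ft_force: [0.1, -0.3, 0.1]
gripper_width: 0.703
```

Run:
```python
from arc import *
st()
```

```text
t 13.1667 q [ 0.418   0.4376 -0.4979  1.866   0.2617  0.9036 -0.2039] p [ 0.5653 -0.0457  0.0283] F [ 0.1137 -0.3101  0.1005] M [ 0.0924  0.0271 -0.0066] g 0.7033108086221577
[[-0.0001  1.     -0.0009]
 [ 1.      0.0001 -0.0011]
 [-0.0011 -0.0009 -1.    ]]
```

Run:
```python
from arc import *
plan([.517,-.045,.2],Rdes(-90,0))
```

```text
shift cm [  0.05  -4.85 -17.16] turn [-0.     0.002  1.571]
```

servo_tool(
  series=[
    [[0, 0, -0.8], [0, 0, 0]],
    [[0, 0, -2.5], [0, 0, 0]],
    [[0, 0, -4.5], [0, 0, 0]],
    [[0, -0.5, -7], [0, 0, 0.1]],
    [[0, -1, -9], [0, 0, 0.2]],
    [[0, -1.5, -11], [0, 0, 0.32]],
    [[0, -2, -13], [0, 0, 0.44]],
    [[0, -2.5, -15], [0, 0, 0.56]],
    [[0, -3, -16], [0, 0, 0.68]],
    [[0, -3.5, -17], [0, 0, 0.8]],
    [[0, -4, -17.2], [0, 0, 0.92]],
    [[0, -4.5, -17.2], [0, 0, 1.04]],
    [[0, -4.8, -17.2], [0, 0, 1.16]],
    [[0, -4.8, -17.2], [0, 0, 1.28]],
    [[0, -4.8, -17.2], [0, 0, 1.4]],
    [[0, -4.8, -17.2], [0, 0, 1.5]],
    [[0, -4.8, -17.2], [0, 0, 1.571]],
    [[0, -4.8, -17.2], [0, 0, 1.571]],
    [[0, -4.8, -17.2], [0, 0, 1.571]],
  ],
  fingers=8.5,
)

```text
time_s: 14.75
tool_pos: [0.5175, -0.0454, 0.201]
ee_rot: [0.001, 1.0, 0.001, -0.0]
ft_force: [0.4, -0.1, -0.5]
gripper_width: 0.994
```

Run:
```python
from arc import *
import pickle
st()
c=arm.get_calibration("wrist"); im=arm.capture("wrist"); pickle.dump(c,open("w7.pkl","wb"))
cv2.imwrite("pics/w7.png",im[:,:,::-1])
```

```text
t 14.75 q [ 0.3607  0.127  -0.3865  1.8283  0.0524  1.1965 -1.6104] p [ 0.5175 -0.0454  0.201 ] F [ 0.3503 -0.0572 -0.4827] M [-0.034   0.0405 -0.0374] g 0.9938726053147608
[[ 1.      0.0026 -0.0005]
 [ 0.0026 -1.      0.001 ]
 [-0.0005 -0.001  -1.    ]]
```

View pics/w7.png

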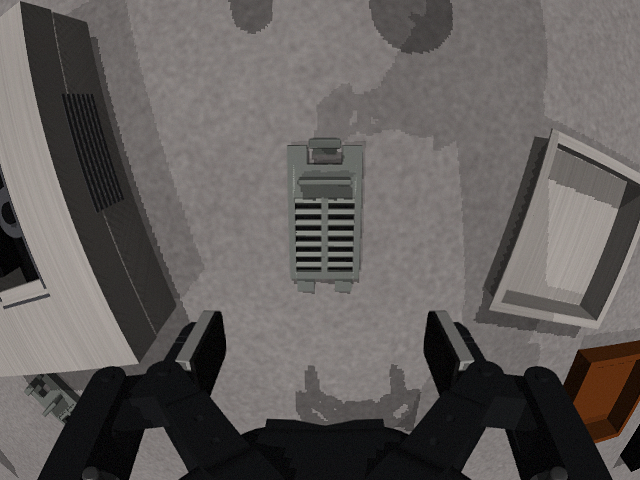

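Run:
```python
import cv2
t=cv2.imread("pics/w7.png")
cv2.imwrite("pics/c8.png",cv2.resize(t[130:300,270:380],None,fx=3.5,fy=3.5,interpolation=cv2.INTER_CUBIC))
cv2.imwrite("pics/c9.png",cv2.resize(t[120:335,480:640],None,fx=2.7,fy=2.7,interpolation=cv2.INTER_CUBIC))
```

```text
(no output)
```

View pics/c8.png

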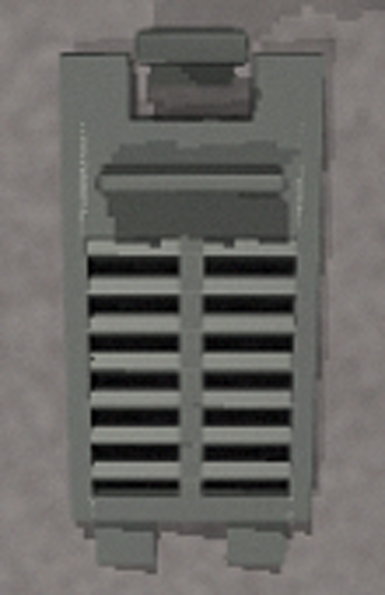

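View pics/c9.png

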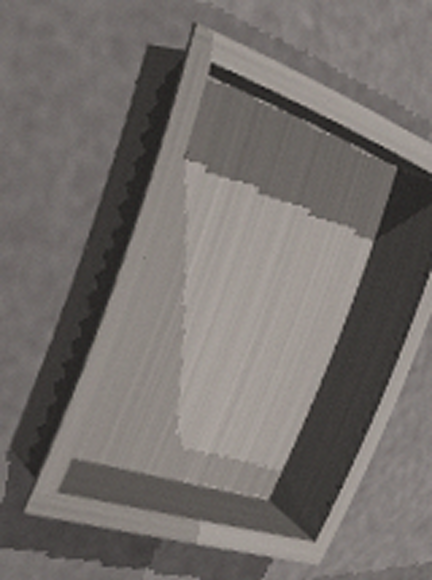

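Run:
```python
from h import *
import pickle
c=pickle.load(open("w7.pkl","rb"))
a=pix2("wrist",np.array([(62,55),(322,55),(310,525),(74,525)])/3.5+[270,130],.010,c); print(a,a.mean(0),[np.linalg.norm(a[i]-a[i-1]) for i in range(4)])
v=lambda u: np.degrees(np.arctan2(u[1],u[0])); print(v(a[0]-a[3]),v(a[1]-a[2]))
b=pix2("wrist",np.array([(195,25),(325,562),(27,510)])/2.7+[480,120],.04,c); print(b,v(b[0]-b[2]),v(b[2]-b[1])-90,np.linalg.norm(b[0]-b[2]),np.linalg.norm(b[1]-b[2]),"ctr",(b[0]+b[1])/2)
```

```text
[[ 0.5772 -0.0153  0.01  ]
 [ 0.5773 -0.0777  0.01  ]
 [ 0.4539 -0.0782  0.01  ]
 [ 0.4538 -0.0152  0.01  ]] [ 0.5155 -0.0466  0.01  ] [np.float64(0.12343835295295386), np.float64(0.06248027564703119), np.float64(0.12347729555096044), np.float64(0.06303286384990604)]
-0.018357261943499292 0.23808552398190214
[[ 0.6045 -0.2414  0.04  ]
 [ 0.3975 -0.3623  0.04  ]
 [ 0.4352 -0.2026  0.04  ]] -12.927418359143472 -13.286525859099484 0.17372919191478298 0.16409728342218063 ctr [ 0.501  -0.3019  0.04  ]
```

Run:
```python
from h import *
import pickle
c=pickle.load(open("w7.pkl","rb"))
p=arm.observe()["tool_pos"];Q=quat()
for z in (0,.003,.006,.009):
    print(z,proj("wrist",p+Q.apply([[.011,-.0425,z],[.011,.0425,z]]),c).round(1).tolist())
t=cv2.imread("pics/w7.png")
cv2.imwrite("pics/c10.png",cv2.resize(t[295:400,170:480],None,fx=2.5,fy=2.5,interpolation=cv2.INTER_CUBIC))
plan([.5155,-.0466,.05],Rdes(-90))
```

```text
0 [[215.0, 313.8], [430.8, 313.7]]
0.003 [[216.9, 310.1], [428.9, 310.0]]
0.006 [[218.8, 306.5], [427.1, 306.3]]
0.009 [[220.6, 303.0], [425.4, 302.9]]
shift cm [-0.19  0.1  15.09] turn [0.001 0.001 0.003]
```

View pics/c10.png

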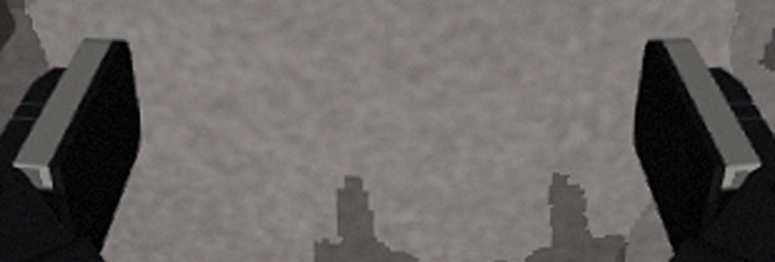

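servo_tool(
  series=[
    [[-0.1, 0.1, 2], [0, 0, 0]],
    [[-0.2, 0.1, 5], [0, 0, 0]],
    [[-0.2, 0.1, 8.5], [0, 0, 0]],
    [[-0.2, 0.1, 11.5], [0, 0, 0]],
    [[-0.2, 0.1, 14], [0, 0, 0.003]],
    [[-0.2, 0.1, 16], [0, 0, 0.003]],
    [[-0.2, 0.1, 17.5], [0, 0, 0.003]],
    [[-0.2, 0.1, 18], [0, 0, 0.003]],
    [[-0.2, 0.1, 18], [0, 0, 0.003]],
    [[-0.2, 0.1, 18], [0, 0, 0.003]],
  ],
  fingers=8,
)

```text
time_s: 15.63
tool_pos: [0.5158, -0.0466, 0.0211]
ee_rot: [0.0, 1.0, -0.001, -0.0]
ft_force: [0.2, 1.2, -0.4]
gripper_width: 0.935
```

Run:
```python
from h import *
st()
plan([.5155,-.0466,.0145],Rdes(-90))
cv2.imwrite("pics/w8.png",arm.capture("wrist")[:,:,::-1])
```

```text
t 15.6333 q [ 0.3235  0.3415 -0.3635  1.9945  0.1627  0.8335 -1.7036] p [ 0.5158 -0.0466  0.0211] F [ 0.1886  1.1883 -0.4122] M [-0.0098 -0.0558 -0.0322] g 0.9353345712810786
[[ 1.     -0.0022 -0.0005]
 [-0.0022 -1.      0.0009]
 [-0.0005 -0.0009 -1.    ]]
shift cm [-0.03 -0.    0.66] turn [ 0.001  0.    -0.002]
```

View pics/w8.png

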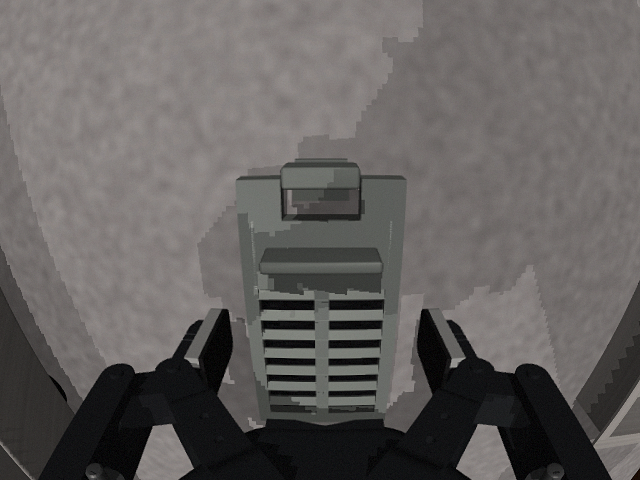

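servo_tool(
  series=[
    [[0, 0, 0.3], [0, 0, 0]],
    [[0, 0, 0.6], [0, 0, 0]],
    [[0, 0, 0.6], [0, 0, 0]],
  ],
)

```text
time_s: 15.93
tool_pos: [0.5154, -0.0468, 0.0145]
ee_rot: [0.001, 1.0, -0.001, -0.0]
ft_force: [-0.2, 0.2, 0.5]
gripper_width: 0.934
```

servo_tool(
  series=[
    [[0, 0, 0], [0, 0, 0]],
    [[0, 0, 0], [0, 0, 0]],
    [[0, 0, 0], [0, 0, 0]],
    [[0, 0, 0], [0, 0, 0]],
    [[0, 0, 0], [0, 0, 0]],
    [[0, 0, 0], [0, 0, 0]],
  ],
  fingers=5.5,
  squeeze=45,
)

```text
time_s: 16.43
tool_pos: [0.5155, -0.0467, 0.0151]
ee_rot: [0.001, 1.0, -0.001, -0.0]
ft_force: [-2.4, 1.2, 6.2]
gripper_width: 0.731
```

Run:
```python
from h import *
st(); print(arm.observe()["gripper_width"]*85.4)
```

```text
t 16.4333 q [ 0.321   0.3507 -0.3612  1.9981  0.1682  0.8215 -1.7089] p [ 0.5155 -0.0467  0.0151] F [-2.361   1.1814  6.1657] M [0.12   0.4195 0.0174] g 0.7307727633831061
[[ 1.     -0.003  -0.0006]
 [-0.003  -1.      0.0011]
 [-0.0006 -0.0011 -1.    ]]
62.40799399291727
```

Run:
```python
from h import *
plan([.504,-.303,.13],Rdes(-103.2))
```

```text
shift cm [ -1.08  25.65 -11.46] turn [0.001 0.    0.227]
```

servo_tool(
  series=[
    [[0, 0, -0.3], [0, 0, 0]],
    [[0, 0, -1], [0, 0, 0]],
    [[0, 0, -2.5], [0, 0, 0]],
    [[0, 0, -4.5], [0, 0, 0]],
    [[0, 0, -7], [0, 0, 0]],
    [[0, 0, -9], [0, 0, 0]],
    [[0, 0, -11.5], [0, 0, 0]],
    [[0, 0, -11.5], [0, 0, 0]],
  ],
)

```text
time_s: 17.1
tool_pos: [0.518, -0.0465, 0.1346]
ee_rot: [0.001, 1.0, -0.001, 0.003]
ft_force: [0.7, -0.2, -0.4]
gripper_width: 0.732
```

Run:
```python
from h import *
import pickle
st()
plan([.504,-.303,.13],Rdes(-103.2))
cv2.imwrite("pics/w9.png",arm.capture("wrist")[:,:,::-1])
```

```text
t 17.1 q [ 0.3556  0.1883 -0.3873  1.9071  0.0836  1.0555 -1.6401] p [ 0.518  -0.0465  0.1346] F [ 0.6634 -0.1608 -0.399 ] M [-0.0487 -0.1179 -0.035 ] g 0.7320008022276459
[[ 1.     -0.0029  0.006 ]
 [-0.0029 -1.      0.0018]
 [ 0.006  -0.0018 -1.    ]]
shift cm [-1.32 25.65  0.5 ] turn [ 0.001 -0.006  0.227]
```

View pics/w9.png

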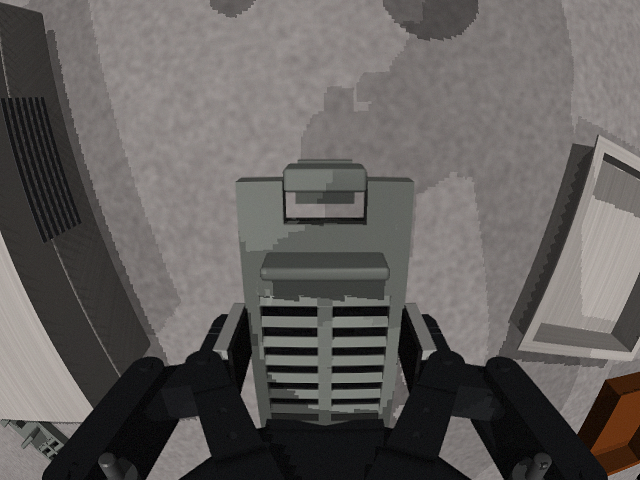

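servo_tool(
  series=[
    [[0, 1.5, 0], [0, 0, 0.02]],
    [[-0.2, 4, 0], [0, 0, 0.05]],
    [[-0.4, 7, 0], [0, 0, 0.08]],
    [[-0.6, 10, 0], [0, 0, 0.11]],
    [[-0.8, 13, 0], [0, 0, 0.14]],
    [[-0.9, 16, 0], [0, 0, 0.17]],
    [[-1.1, 19, 0.1], [0, 0, 0.19]],
    [[-1.2, 22, 0.2], [0, 0, 0.21]],
    [[-1.3, 24.5, 0.3], [0, -0.003, 0.227]],
    [[-1.3, 25.6, 0.4], [0, -0.006, 0.227]],
    [[-1.3, 25.6, 0.4], [0, -0.006, 0.227]],
    [[-1.3, 25.6, 0.4], [0, -0.006, 0.227]],
  ],
)

```text
time_s: 18.15
tool_pos: [0.5009, -0.3026, 0.1245]
ee_rot: [-0.0, 0.993, -0.115, -0.004]
ft_force: [0.7, 1.2, -1.1]
gripper_width: 0.731
```

Run:
```python
from h import *
import pickle
st()
c=arm.get_calibration("wrist"); pickle.dump(c,open("w10.pkl","wb"))
plan([.504,-.303,.03],Rdes(-103.2))
cv2.imwrite("pics/w10.png",arm.capture("wrist")[:,:,::-1])
```

```text
t 18.15 q [ 0.625   0.3155 -0.1897  1.7598  0.0695  1.0809 -1.3908] p [ 0.5009 -0.3026  0.1245] F [ 0.7229  1.163  -1.1333] M [ 0.029  -0.019  -0.0167] g 0.730865306349872
[[ 0.9734 -0.2291 -0.0087]
 [-0.2291 -0.9734  0.001 ]
 [-0.0087  0.0011 -1.    ]]
shift cm [ 0.4  -0.04  9.45] turn [ 0.001  0.009 -0.001]
```

View pics/w10.png

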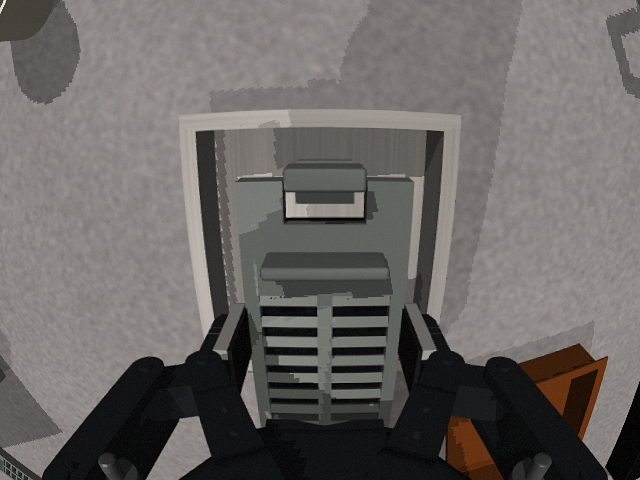

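Run:
```python
from h import *
import pickle
c=pickle.load(open("w10.pkl","rb"))
o=pix2("wrist",[(180,117),(461,116)],.04,c); i=pix2("wrist",[(196,130),(446,129)],.04,c)
v=lambda u: np.degrees(np.arctan2(u[1],u[0]))
print(o,i,np.linalg.norm(o[0]-o[1]),np.linalg.norm(i[0]-i[1]),v(o[1]-o[0])+90,v(i[1]-i[0])+90)
a=np.radians(-13.2);ux=np.array([np.cos(a),np.sin(a),0])
print("ctr",o.mean(0)-.086*ux,i.mean(0)-.078*ux)
# hook tip in hand: far tab edge, tab top z and plate corner
z=.1245-.0151
print(pix2("wrist",[(237,180),(412,180)],z+.010,c), [ (p-arm.observe()["tool_pos"])@ux for p in pix2("wrist",[(237,180),(412,180)],z+.010,c)])
```

```text
[[ 0.6044 -0.2427  0.04  ]
 [ 0.5676 -0.3993  0.04  ]] [[ 0.5941 -0.2502  0.04  ]
 [ 0.5617 -0.3887  0.04  ]] 0.16083187426912615 0.14234035554422445 -13.241802663343378 -13.185856053310047
ctr [ 0.5023 -0.3014  0.04  ] [ 0.502  -0.3016  0.04  ]
[[ 0.5689 -0.2877  0.1194]
 [ 0.5546 -0.3478  0.1194]] [np.float64(0.06255338218290653), np.float64(0.06243097097979794)]
```

servo_tool(
  series=[
    [[0.4, 0, 0.5], [0, 0.009, 0]],
    [[0.4, 0, 2], [0, 0.009, 0]],
    [[0.4, 0, 4], [0, 0.009, 0]],
    [[0.4, 0, 6], [0, 0.009, 0]],
    [[0.4, 0, 7.5], [0, 0.009, 0]],
    [[0.4, 0, 8.5], [0, 0.009, 0]],
    [[0.4, 0, 9.2], [0, 0.009, 0]],
    [[0.4, 0, 9.4], [0, 0.009, 0]],
    [[0.4, 0, 9.4], [0, 0.009, 0]],
    [[0.4, 0, 9.4], [0, 0.009, 0]],
  ],
)

```text
time_s: 19.03
tool_pos: [0.5055, -0.3036, 0.0325]
ee_rot: [0.001, 0.993, -0.115, 0.002]
ft_force: [0.2, -0.3, -1.2]
gripper_width: 0.734
```

Run:
```python
from h import *
st()
plan([.505,-.3025,.018],Rdes(-103.2))
cv2.imwrite("pics/w11.png",arm.capture("wrist")[:,:,::-1])
```

```text
t 19.0333 q [ 0.6152  0.4249 -0.182   1.8259  0.0974  0.8954 -1.4122] p [ 0.5055 -0.3036  0.0325] F [ 0.1559 -0.2842 -1.1777] M [ 0.0129 -0.0368 -0.0143] g 0.7342983243139118
[[ 0.9737 -0.2278  0.0036]
 [-0.2278 -0.9737  0.0021]
 [ 0.003  -0.0029 -1.    ]]
shift cm [-0.08 -0.1   1.45] turn [ 0.002 -0.004  0.001]
```

View pics/w11.png

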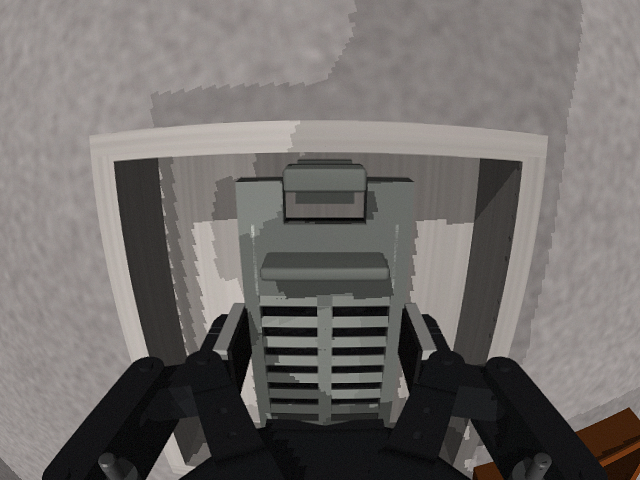

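servo_tool(
  series=[
    [[0, 0, 0.3], [0, -0.003, 0]],
    [[0, 0, 0.6], [0, -0.003, 0]],
    [[0, 0, 0.9], [0, -0.003, 0]],
    [[0, 0, 1.1], [0, -0.003, 0]],
    [[0, 0, 1.3], [0, -0.003, 0]],
    [[0, 0, 1.3], [0, -0.003, 0]],
    [[0, 0, 1.3], [0, -0.003, 0]],
  ],
)

```text
time_s: 19.67
tool_pos: [0.5049, -0.3035, 0.0186]
ee_rot: [0.001, 0.993, -0.115, -0.001]
ft_force: [0.5, 0.0, -0.8]
gripper_width: 0.733
```

servo_tool(
  series=[
    [[0, 0, 0.05], [0, 0, 0]],
    [[0, 0, 0.1], [0, 0, 0]],
    [[0, 0, 0.15], [0, 0, 0]],
    [[0, 0, 0.15], [0, 0, 0]],
    [[0, 0, 0.15], [0, 0, 0]],
  ],
)

```text
time_s: 20.08
tool_pos: [0.5049, -0.3036, 0.0172]
ee_rot: [0.001, 0.993, -0.115, -0.0]
ft_force: [0.8, -0.1, -1.9]
gripper_width: 0.731
```

servo_tool(
  series=[
    [[0, 0, 0.05], [0, 0, 0]],
    [[0, 0, 0.1], [0, 0, 0]],
    [[0, 0, 0.1], [0, 0, 0]],
    [[0, 0, 0.1], [0, 0, 0]],
  ],
)

```text
time_s: 20.42
tool_pos: [0.505, -0.3036, 0.0171]
ee_rot: [0.001, 0.993, -0.115, -0.0]
ft_force: [-3.6, 2.0, 7.5]
gripper_width: 0.728
```

servo_tool(
  series=[
    [[0, 0, 0], [0, 0, 0]],
    [[0, 0, 0], [0, 0, 0]],
    [[0, 0, 0], [0, 0, 0]],
    [[0, 0, 0], [0, 0, 0]],
    [[0, 0, 0], [0, 0, 0]],
  ],
  fingers=8,
)

```text
time_s: 20.83
tool_pos: [0.5049, -0.3035, 0.0161]
ee_rot: [0.001, 0.993, -0.115, -0.0]
ft_force: [-0.3, -0.3, 0.7]
gripper_width: 0.94
```

servo_tool(
  series=[
    [[0, 0, -0.5], [0, 0, 0]],
    [[0, 0, -1.5], [0, 0, 0]],
    [[0, 0, -3], [0, 0, 0]],
    [[0, 0, -5], [0, 0, 0]],
    [[0, 0, -8], [0, 0, 0]],
    [[0, 0, -11], [0, 0, 0]],
    [[0, 0, -14], [0, 0, 0]],
    [[0, 0, -17], [0, 0, 0]],
    [[0, 0, -18], [0, 0, 0]],
    [[0, 0, -18], [0, 0, 0]],
  ],
)

```text
time_s: 21.67
tool_pos: [0.5067, -0.304, 0.2007]
ee_rot: [0.002, 0.993, -0.115, 0.003]
ft_force: [0.5, -0.6, 0.5]
gripper_width: 0.934
```

Run:
```python
from h import *
st()
cv2.imwrite("pics/w12.png",arm.capture("wrist")[:,:,::-1])
cv2.imwrite("pics/s6.png",arm.capture("scene")[:,:,::-1])
```

```text
t 21.6667 q [ 0.6274  0.2505 -0.1928  1.6766  0.0534  1.2129 -1.3788] p [ 0.5067 -0.304   0.2007] F [ 0.4519 -0.6151  0.4746] M [-0.0268  0.0127 -0.0085] g 0.9343732623599632
[[ 0.9736 -0.228   0.0058]
 [-0.228  -0.9736  0.0037]
 [ 0.0047 -0.005  -1.    ]]
```

View pics/w12.png

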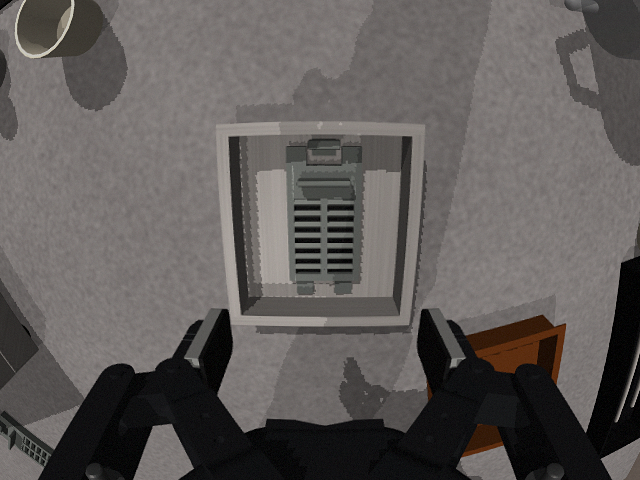

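View pics/s6.png

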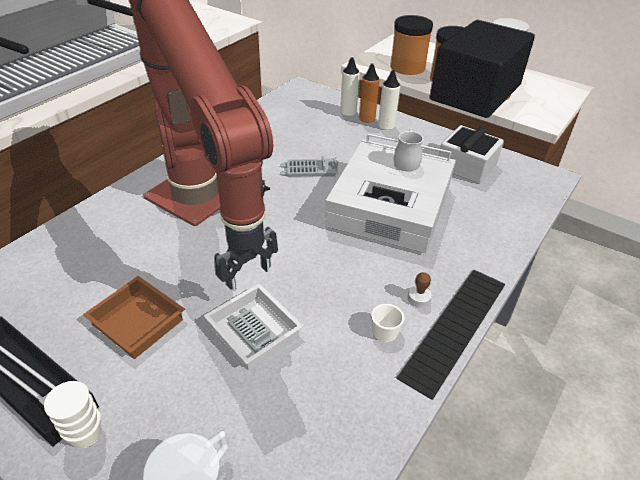

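Run:
```python
from h import *
t=cv2.imread("pics/w12.png")
cv2.imwrite("pics/c12.png",cv2.resize(t[115:335,210:430],None,fx=2.7,fy=2.7,interpolation=cv2.INTER_CUBIC))
```

```text
(no output)
```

View pics/c12.png

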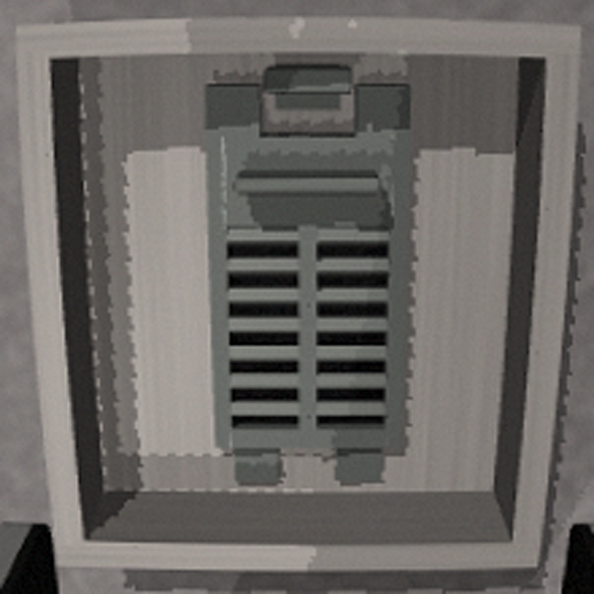

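Run:
```python
from h import *
a=pix2("wrist",np.array([(206,85),(410,85),(405,453),(216,453)])/2.7+[210,115],.012); print(a.mean(0),[np.linalg.norm(a[i]-a[i-1]) for i in range(4)])
st()
```

```text
[ 0.5031 -0.304   0.012 ] [np.float64(0.12308226860033562), np.float64(0.06227204889978615), np.float64(0.12314429738747076), np.float64(0.06431011538672954)]
t 21.7667 q [ 0.6274  0.2541 -0.1926  1.6813  0.0537  1.2109 -1.379 ] p [ 0.505  -0.3032  0.1965] F [-0.6854 -0.345  -0.9717] M [-0.0143 -0.0277  0.0053] g 0.9385340082993417
[[ 0.9736 -0.2281 -0.0001]
 [-0.2281 -0.9736  0.0021]
 [-0.0006 -0.002  -1.    ]]
```

```bash
python3 -c "
from bench import arm; print(arm.sign_off())"
```

```text
the job is handed in; nothing more can be done
None
```

The filter cover is lying flat on the bottom of the steel pan, louvres up. I handed the job in at about 21.8 s of the 67 s allowed.

- **Removal:** I pinched the tab in against the rib and swung the cover up to about 42° with its tongues still under the lip. I then drew it out 70 mm along its own axis, with wrist forces under about 4 N during the swing and at the end of the draw.
- **Worktop:** I laid it on the clear worktop and let go. It touched down at the tongue end first, with a brief push of about 20 N, and I eased that off to about 9 N before releasing.
- **Pan:** I took the cover again across its long sides and lowered it into the pan, with about 7.5 N at touchdown before releasing.

**Last checks:**
- **In the pan:** the final wrist picture shows the cover inside the pan, parallel to its walls. The plate measures about 123 x 63 mm at the expected height. The two measured widths differ by 2 mm (62.3 and 64.3 mm), which I took as pixel noise; I had no separate check that it lies flat.
- **Around it:** in the scene picture the jug, cup, tamper, larger cover and brown pan look to be where they started. I compared these by eye only. The gripper was clear of everything.
- **Disagreement:** the fingertips reached 3–4 mm further than I first read from the camera. They pressed lightly on the deck and the worktop (about 8 N and 6 N) while closing.

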